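# Offer up a hinge leaf to the jamb and hold it for the pin

### The job

Take the lid off the ultrasonic cleaner and set it down flat on the bench, knob up, without dropping it. Then lift the cleaned hinge leaf out of the basket and bring its barrel down between the two barrels of the fixed leaf on the post in the vice, barrel side the same way round so that the two leaves stand upright in one plane, with the pin holes in line. Finish while still holding it there, hanging free of the fixed leaf rather than resting or pressing on it, ready for a colleague to drive the pin, and leave the other things on the bench where they are.

Things in the scene. Friction and masses are not known exactly. Their poses are not given: they have to be found in the camera images.
- cleaner: White ultrasonic cleaner, fixed, 165 (its x) x 225 mm (y), steel rim 210 mm above the bench, black control panel on its -x side. Open tank 140 x 200 mm, 100 deep, with a low wire basket (walls 50 mm above the tank floor). Origin: centre of its underside on the bench, z up. Yaw within 15 degrees of 0; on the left or right of the bench, the vice on the other side.
- lid: Loose steel lid, 156 (its x) x 216 mm (y), about 0.35 kg; its lip sits 6 mm deep in the tank mouth, 2 mm play: lift straight up. Origin: centre of its underside at lip level (0 on the bench, 204 mm on the cleaner), z up. Plate top at 9 mm; black knob in the middle: stem 16 mm wide to z = 25, round head 30 mm wide from z = 25 to 49 mm. Free bench for it: middle, some 0.70 m ahead of the robot.
- leaf: Yellow hinge leaf, 0.45 kg, upright in the basket, axes parallel to the cleaner's, top 3 mm below its rim. Origin: centre of its bore (14 mm), which runs along x; z up its plate. Barrel 24 mm wide, 34 long (x +-17), on the plate's +y side. Plate x +-50, y -12 to -4 (8 thick), z 17 to 75 mm, above a neck as long as the barrel. Comb wires at x = +-44, up to z = 57; tank walls 70 mm off its faces.
- leaf_plate (a point): Middle of the loose leaf's plate, where it can be gripped across its 8 mm thickness: at (0, -8, 46) mm in leaf's axes.
- vise: Blue machine vice, fixed, 240 (its y) x 150 mm, jaws 85 mm high, T-handle at its +y end (y to 130 mm, 55 mm up). It clamps a dark red post (104 x 40 mm, y -52 to -12, top 145 mm above the bench) with the yellow fixed hinge leaf screwed on its +y face. Origin: on the bench under the middle of that leaf's bore, z up. Yaw within 15 degrees of 0.
- vise_bore (a point): Middle of the fixed leaf's bore, 165 mm above the bench; x along the bore, y to the barrels' side, z up. Its two barrels (24 mm wide) lie at x = -50 to -20 and 20 to 50; the 40 mm gap takes the loose barrel, open above and to +y; plate edge in the gap 17 mm below the axis, plate y -12 to -4 as on the loose leaf. In line when leaf is here with axes parallel (same signs): then nothing touches.
- tray: Blue parts tray with washers and screws, 110 x 170 x 22 mm, behind the work area on the right; origin under its centre. Leave alone.
- pin: Steel hinge pin, 12 mm in diameter, 118 mm long, 18 mm head, tapered nose, lying in the tray; origin near its middle, y along it. Leave alone.
- hammer: Hammer lying at the back left, about 0.3 m long; origin in its underside. Leave alone.
- wrench: Open-ended wrench lying on the left; origin in its underside. Leave alone.
- spray_can: Yellow spray can, 66 mm in diameter, 190 mm tall, on the left; origin under its centre. Leave alone.
- grease_tub: White tub with red cap, 90 mm in diameter, 85 mm tall, on the right; origin under its centre. Leave alone.
- carton: Small cardboard box, 130 x 180 x 95 mm, on the right; origin under its centre. Leave alone.

How it is judged:
On the way, in this order (a step that is already met when the one before it is completed fails the run):
1. the lid is off the cleaner, lying flat on the bench knob up, and let go (height (world z) of lid below 0.012 m and angle between lid's own z axis and vertical below 0.1 rad and linear speed of lid below 0.03 m/s and contact force between the fingers and lid below 0.2 N), for 0.2 s.
2. the hinge leaf is lifted clear of the cleaner in the fingers (height (world z) of leaf above 0.225 m and contact force between the fingers and leaf above 1 N), for 0.1 s.
At the end, for the whole second after the job is handed in: Fingers hold the leaf still, bores within 3.5 mm of one line across and in height, 4 mm along, parallel to 0.08 rad; plate upright to 0.12 rad, same side as the fixed plate; under 2.5 N between leaf and vice assembly. Lid on the bench (below 12 mm), flat to 0.1 rad, knob up, at rest, let go (all of step 1 and x of leaf in the frame of vise_bore between -0.004 and 0.004 m and y of leaf in the frame of vise_bore between -0.0035 and 0.0035 m and z of leaf in the frame of vise_bore between -0.0035 and 0.0035 m and angle between the x axis of leaf and the x axis of vise_bore, either way round below 0.08 rad and angle between leaf's own z axis and vertical below 0.12 rad and y of leaf_plate in the frame of vise_bore below 0 m and contact force between the fingers and leaf above 2 N and contact force between leaf and vise below 2.5 N and linear speed of leaf below 0.02 m/s); the arm keeps its last pose, push and grip.
It fails at once if the lid is dropped onto the bench (height (world z) of lid below 0.03 m and linear speed of lid above 0.7 m/s).
It fails at once if another thing on the bench is moved by 3 cm (distance of any of tray, pin, hammer, wrench, spray_can, grease_tub, carton from where it was at the start of the episode above 0.03 m).
It also fails if it takes over 67 s, if anything falls off the work surface, if the arm or the gripper's body presses on something with over 40 N, if the wrist force passes 120 N, or if a joint passes its speed limit or range.

### The arm

A 7-joint arm with a two-finger parallel gripper is mounted at the origin on the work surface. World frame = base frame: x ahead of the robot, y to its left, z up, the work surface at z = 0. Lengths are in m, angles in rad, forces in N, time in s.
With the tool pointing down it reaches from about 0.425 to 0.95 m from the base axis. Payload 16.7 kg.
Tool frame: the origin (TCP) lies midway between the tips of the shut fingers; the grasp point (between the pads) lies 19 mm behind it; x points along the fingers, y is the direction in which the jaws open and shut, and the axes are right-handed (so a half turn about x gives the same grasp; the last joint's range is limited). The gripper opens to 94 mm and grips with 3 to 60 N. Pads are 16 mm wide; open, the fingers measure 119 mm over their backs; the gripper's body (75 mm by 177 mm) begins 78 mm behind the grasp point.
Start: joints at [1.198, 0.426, 0.074, 1.606, -0.034, 1.111, -0.067], TCP at [0.149, -0.658, 0.183] pointing down, gripper open.
Joint ranges: [-2.85, 2.85], [-0.5, 2.14], [-1.23, 1.37], [0.21, 2.46], [-1.02, 4.16], [0.16, 2.05], [-2.73, 2.73]. Speed limits (rad/s): [1.89, 1.89, 2.39, 2.39, 3.01, 3.01, 3.01].

### API

Orientations are given as a rotation vector (axis times angle).
In Python, from cell import env gives the robot as it stands. The module is installed in compiled form; this text tells all that it offers.
- The arm moves only by the tool send_rows, never from a script. Its argument "steps" is a list of rows, each a list of 5 numbers: the finger opening in m, from 0 to 0.094, then the shift along the tool's x, y, z in m, then the turn about the tool's x in degrees. A call has 1 to 10 rows; each row is the pose to reach, as a shift and turn from the pose measured when the call began, along the tool's axes at that moment; what a row does not reach only later rows make up. A row lasts 1/12 s, in which the tool goes at most 41.7 mm and 7.16 degrees, less where a joint would pass 70% of its speed; a pose out of reach is approached as far as the arm can. A call with a gripper value outside its range is refused whole. The fingers move at their own pace and stop on an object; "newtons" is the grip in N (left out, the last holds). Time passes only in rows, so rows that repeat a pose let the fingers close. It gives the time, the measured TCP pose, the force and the opening at its end, in the units of the state.
- env.read_state(): the state, without advancing time (a new reading comes with each control period).
- env.get_image(name): name is "scene" or "side" or "wrist"; returns (picture, depth): 420x560x3 uint8, red, green, blue; 420x560 float32, m along the optical axis (not along the pixel's ray), 0 where there is no reading.
- env.calibration(name): a dict with "mtx" (3x3 intrinsics, pixels), "camera_from_world" (4x4, takes a point from world to camera coordinates). Camera axes: x right, y down, z forward; pixel columns grow to the right and rows downward; lengths in m; the calibration is good to about 2 mm. A picture is of the moment at which its call begins: read the wrist's pose just before it. calibration takes no time and is no camera call; for the wrist camera it gives the pose at the moment of the call.
- env.hand_in(): hands the job in, once; it reports no verdict.
The state is a dict: "t": time; "joints": joint angles; "qvel": joint speeds; "tau": joint torques, N m; "position": TCP position; "ee_rot": TCP orientation; "force": force on the tool from outside, world axes, zero at the start; "ft_torque": the same for the moment, N m; "opening": finger opening in m.
Only numpy, scipy, OpenCV 4.12 (cv2) and the standard library are available. Lean on these libraries where they do the work, as an engineer would, in place of code of your own. Each camera call takes 0.05 s, during which the arm holds its last target.

## Working session

There is one attempt and no reset: what is moved stays moved. The work goes in short steps, Python scripts to look and compute and a tool call to move; the robot and the scene stay as the last step left them, time stands still between calls to the robot, and variables do not carry over. Pictures are saved under pics/ and viewed, and the job is handed in when it is done.

Besides the shell and the picture viewer there is one more tool, called after ">>>" as name(argument=value, ...), one argument or row to a line, values as JSON. send_rows: Moves the arm, as the interface text tells. Its arguments: {"type":"object","properties":{"steps":{"type":"array","items":{"type":"array","items":{"type":"number"}}},"newtons":{"type":"number"}},"required":["steps"]}

```bash
mkdir -p pics; cat > h.py <<'E'
import numpy as np, cv2
from cell import env
from scipy.spatial.transform import Rotation as R
def save(n,im): cv2.imwrite('pics/%s.png'%n, im[:,:,::-1])
def grab(n,tag):
    c=env.calibration(n); im,d=env.get_image(n); np.savez('pics/%s.npz'%tag,im=im,d=d,K=c['mtx'],T=c['camera_from_world']); save(tag,im); return im,d,c
def load(tag):
    z=np.load('pics/%s.npz'%tag); return z['im'],z['d'],z['K'],z['T']
def world(d,K,T):
    v,u=np.indices(d.shape); P=np.stack([(u-K[0,2])/K[0,0]*d,(v-K[1,2])/K[1,1]*d,d],-1)
    Ti=np.linalg.inv(T); return P@Ti[:3,:3].T+Ti[:3,3]
def ray(uv,K,T,z):
    Ti=np.linalg.inv(T); r=Ti[:3,:3]@np.linalg.inv(K)@np.array([uv[0],uv[1],1.]); o=Ti[:3,3]; return o+r*(z-o[2])/r[2]
E
python3 - <<'E'
from h import *
s=env.read_state()
for k in s: print(k,np.round(s[k],3))
print(R.from_rotvec(s['ee_rot']).as_matrix().round(3))
for n in ['scene','side','wrist']: 
    im,d,c=grab(n,n+'0'); print(n,np.linalg.inv(c['camera_from_world']).round(3)[:3], c['mtx'][0,0])
E
```

```text
t 0.0
joints [ 1.198  0.427  0.074  1.607 -0.034  1.111 -0.067]
qvel [ 0.    -0.002  0.     0.001  0.    -0.001  0.001]
tau [-2.0000e-03 -9.3583e+01  3.6660e+00 -4.5419e+01 -4.9000e-02  2.0000e-02
  0.0000e+00]
position [ 0.149 -0.658  0.182]
ee_rot [ 2.104  0.237 -2.104]
force [ 0.077 -0.333  0.587]
ft_torque [ 0.005 -0.017  0.   ]
opening 0.094
[[-0.     0.221 -0.975]
 [ 0.001 -0.975 -0.221]
 [-1.    -0.001  0.   ]]
scene [[-0.824  0.313 -0.472  1.532]
 [ 0.566  0.49  -0.663  1.34 ]
 [ 0.024 -0.814 -0.58   1.318]] 537.236428908931
side [[-0.955 -0.225  0.194  0.198]
 [-0.297  0.704 -0.645  1.24 ]
 [ 0.009 -0.674 -0.739  1.59 ]] 493.72931949339363
wrist [[ 0.22  -0.949 -0.227  0.214]
 [-0.976 -0.214 -0.049 -0.643]
 [-0.002  0.232 -0.973  0.383]] 291.5458691334952
```

View pics/scene0.png

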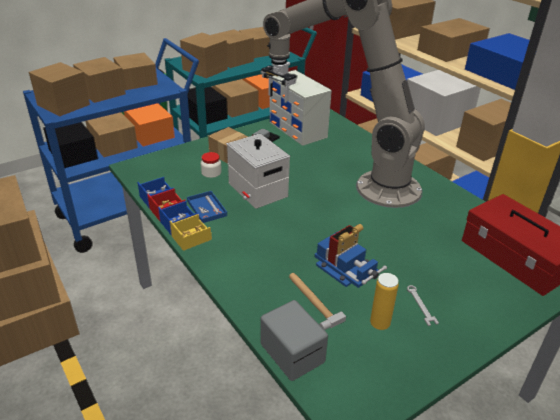

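View pics/side0.png

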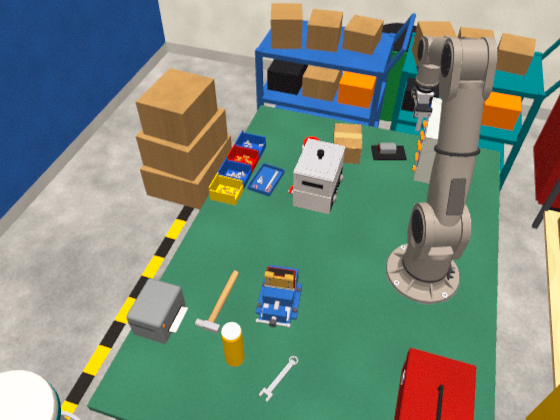

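View pics/wrist0.png

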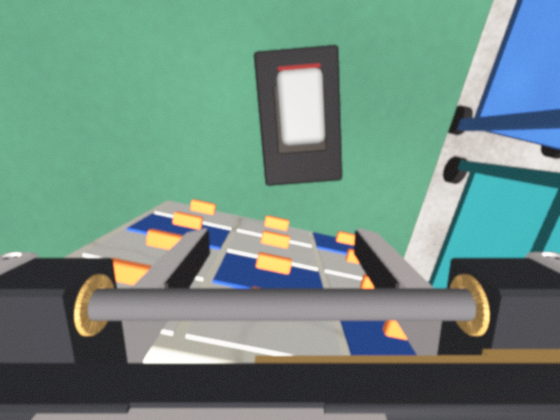

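The cleaner with its lid is on the robot's right (scene ~258,165; side ~320,170). The vice is on the left (scene ~347,250; side ~280,292). Next I measure both from depth.

```bash
python3 - <<'E'
from h import *
for n in ['scene0','side0']:
    im,d,K,T=load(n); W=world(d,K,T); hsv=cv2.cvtColor(im,cv2.COLOR_RGB2HSV)
    ok=d>0
    box=ok&(W[...,0]>0.25)&(W[...,0]<1.1)&(W[...,1]<-0.1)&(W[...,1]>-0.8)
    pl=box&(abs(W[...,2]-0.213)<0.006)
    pts=W[pl][:,:2].astype(np.float32); print(n,'plate',len(pts))
    if len(pts)>20: print(cv2.minAreaRect(pts), W[pl][:,2].mean())
    kn=box&(W[...,2]>0.235)&(W[...,2]<0.262)
    if kn.sum(): print('knob',kn.sum(),W[kn].mean(0),W[kn].min(0),W[kn].max(0))
    kt=box&(abs(W[...,2]-0.253)<0.004); print('ktop',kt.sum(),W[kt].mean(0),np.argwhere(kt).mean(0))
    # vice
    vb=ok&(W[...,0]>0.2)&(W[...,0]<1.2)&(W[...,1]>-0.05)&(W[...,1]<0.6)&(W[...,2]>0.03)&(W[...,2]<0.25)
    ye=vb&(hsv[...,0]>15)&(hsv[...,0]<32)&(hsv[...,1]>110)&(hsv[...,2]>60)
    nl,lab,st,ce=cv2.connectedComponentsWithStats(ye.astype(np.uint8))
    for i in range(1,nl):
        if st[i,4]>25: print('yel',st[i],W[lab==i].mean(0).round(3),W[lab==i].min(0).round(3),W[lab==i].max(0).round(3))
    rd=vb&((hsv[...,0]<8)|(hsv[...,0]>170))&(hsv[...,1]>100)
    nl,lab,st,ce=cv2.connectedComponentsWithStats(rd.astype(np.uint8))
    for i in range(1,nl):
        if st[i,4]>25:print('red',st[i],W[lab==i].mean(0).round(3),W[lab==i].min(0).round(3),W[lab==i].max(0).round(3))
    crop=im[215:300,300:400] if n=='scene0' else im[250:335,245:315]
    save('c'+n,cv2.resize(crop,None,fx=6,fy=6,interpolation=2))
E
```

```text
scene0 plate 1000
((0.5029889941215515, -0.2833106517791748), (0.24004752933979034, 0.17325371503829956), 89.8609390258789) 0.21263293278840464
knob 47 [ 0.50471109 -0.28017829  0.24711233] [ 0.48633449 -0.30122127  0.23505331] [ 0.51906125 -0.26650382  0.25758982]
ktop 21 [ 0.50226972 -0.28251235  0.25247655] [140.38095238 257.85714286]
yel [338 224  25  30 321] [0.501 0.3   0.142] [0.442 0.263 0.09 ] [0.55  0.321 0.184]
yel [371 280  28  45 775] [0.59  0.574 0.111] [0.55  0.528 0.03 ] [0.607 0.596 0.188]
red [328 225  24  40 227] [0.541 0.273 0.103] [0.454 0.244 0.032] [0.556 0.299 0.153]
side0 plate 1176
((0.5025815963745117, -0.2816721796989441), (0.23910894989967346, 0.1691114604473114), 89.82453918457031) 0.21234986424139252
knob 46 [ 0.50273886 -0.27960293  0.24763088] [ 0.48932629 -0.29861363  0.23504573] [ 0.51507243 -0.26462258  0.25877371]
ktop 19 [ 0.5022957  -0.28165585  0.25291239] [151.84210526 320.15789474]
yel [264 271  29  18 340] [0.496 0.297 0.141] [0.445 0.261 0.094] [0.552 0.319 0.181]
yel [221 331  23  33 477] [0.56  0.579 0.115] [0.538 0.542 0.03 ] [0.6   0.593 0.191]
red [267 267  19   4  31] [0.524 0.257 0.143] [0.487 0.247 0.137] [0.553 0.273 0.151]
```

View pics/cscene0.png

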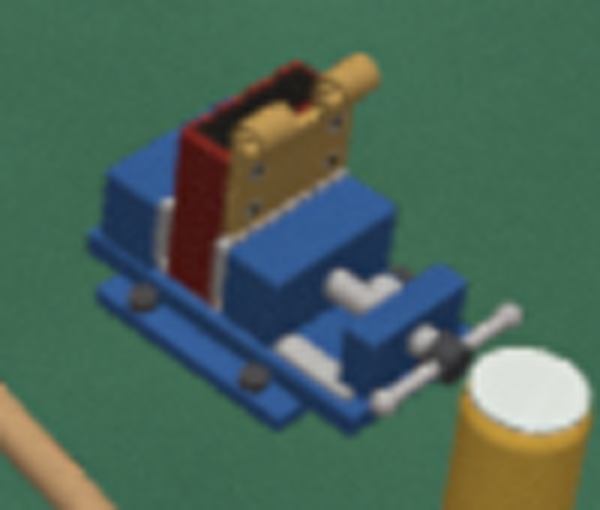

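View pics/cside0.png

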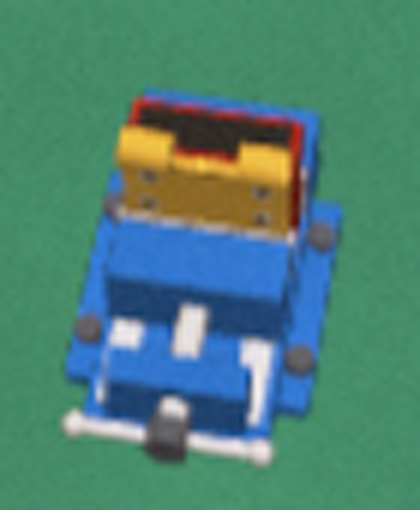

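Both views agree: the lid knob is at about (0.5023, -0.282, top z 0.253), and the fixed leaf is near (0.498, 0.30). I lift, swing over the cleaner and take a closer look from the wrist.

>>> send_rows(
  steps=[
    [0.094, -0.04, 0, 0, 0],
    [0.094, -0.08, 0, 0, 0],
    [0.094, -0.12, 0, 0, 0],
    [0.094, -0.15, 0, -0.02, 0],
    [0.094, -0.18, -0.02, -0.045, 2],
    [0.094, -0.2, -0.04, -0.07, 4],
    [0.094, -0.21, -0.062, -0.1, 6],
    [0.094, -0.22, -0.085, -0.13, 8],
    [0.094, -0.22, -0.11, -0.16, 10],
    [0.094, -0.22, -0.13, -0.19, 12.8],
  ],
)

```text
t: 0.98
position: [0.3066, -0.4876, 0.4036]
ee_rot: [-2.221, 0.002, 2.22]
force: [1.3, -0.1, 0.0]
opening: 0.0942
```

```bash
cat >> h.py <<'E'
def plan(target, tooly_deg=None):
    s=env.read_state(); Rm=R.from_rotvec(s['ee_rot']).as_matrix(); d=Rm.T@(np.array(target)-s['position'])
    a=np.degrees(np.arctan2(Rm[1,1],Rm[0,1])); turn=None if tooly_deg is None else -(tooly_deg-a)
    print('t',round(float(s['t']),2),'pos',np.round(s['position'],4),'tooly',round(a,2),'open',round(float(s['opening']),4),'F',np.round(s['force'],1),'tilt',np.round(Rm[:,0],4))
    print('shift',d.round(4),'turn',turn,'n',np.linalg.norm(d)/.0417)
E
python3 - <<'E'
from h import *
plan([0.503,-0.281,0.36],-90)
for n in ['scene0','side0']:
    im,d,K,T=load(n); W=world(d,K,T)
    m=(d>0)&(W[...,2]>0.012)&(W[...,0]>0.3)&(W[...,0]<1.2)&(abs(W[...,1])<0.75)
    nl,lab,st,ce=cv2.connectedComponentsWithStats(m.astype(np.uint8))
    for i in range(1,nl):
        if st[i,4]>40: print(st[i],W[lab==i].min(0).round(2),W[lab==i].max(0).round(2))
E
```

```text
t 0.98 pos [ 0.3066 -0.4876  0.4036] tooly -90.11 open 0.0942 F [ 1.3 -0.1  0. ] tilt [ 5.e-04 -1.e-04 -1.e+00]
shift [ 0.0437 -0.207  -0.196 ] turn -0.11407815124022136 n 6.915343589282889
[ 201  127   90   82 4551] [ 0.37 -0.72  0.01] [ 0.65 -0.16  0.26]
[ 138  177   90   71 2373] [ 0.68 -0.54  0.01] [ 0.95 -0.1   0.08]
[ 315  224   84  105 3507] [0.42 0.19 0.01] [0.61 0.6  0.2 ]
[ 261  273   85  107 4227] [0.66 0.23 0.01] [0.95 0.59 0.14]
[ 288  124   74   90 3938] [ 0.36 -0.73  0.01] [ 0.64 -0.16  0.26]
[ 209  130   57   74 1715] [ 0.82 -0.54  0.01] [ 0.95 -0.1   0.09]
[257 163  28  33 105] [ 0.68 -0.39  0.01] [ 0.8  -0.2   0.03]
[ 255  265   47   63 2077] [0.42 0.19 0.01] [0.58 0.43 0.18]
[195 271  44  62 542] [0.66 0.23 0.01] [0.75 0.5  0.04]
[ 126  279   62   65 2680] [0.79 0.42 0.01] [0.95 0.59 0.14]
[221 323  23  44 790] [0.54 0.53 0.01] [0.6  0.59 0.2 ]
```

>>> send_rows(
  steps=[
    [0.094, 0, -0.03, -0.02, 0],
    [0.094, 0, -0.06, -0.04, 0],
    [0.094, 0, -0.09, -0.06, 0],
    [0.094, 0, -0.12, -0.08, 0],
    [0.094, 0, -0.15, -0.1, 0],
    [0.094, 0, -0.18, -0.12, 0],
    [0.094, 0, -0.207, -0.14, 0],
    [0.094, 0, -0.207, -0.14, 0],
    [0.094, 0, -0.207, -0.14, 0],
  ],
)

```text
t: 1.73
position: [0.4478, -0.2792, 0.4035]
ee_rot: [2.221, 0.002, -2.221]
force: [0.3, -0.9, -0.1]
opening: 0.094
```

```bash
python3 - <<'E'
from h import *
grab('wrist','w1'); plan([0.503,-0.281,0.224],-90)
E
```

```text
t 1.78 pos [ 0.4469 -0.2807  0.4034] tooly -90.05 open 0.094 F [-1.1 -0.2 -0.8] tilt [ 0. -0. -1.]
shift [ 0.1794  0.0003 -0.0561] turn -0.05260443796845493 n 4.508183466212706
```

View pics/w1.png

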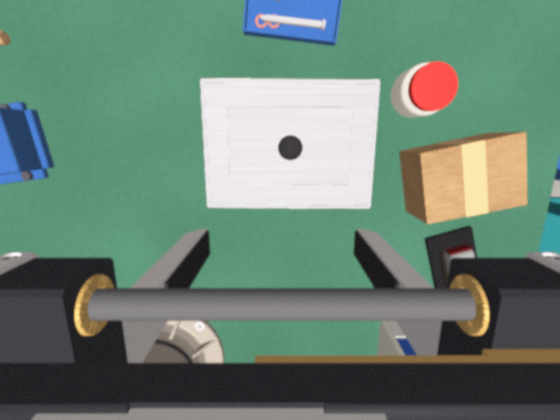

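The wrist picture shows the whole lid (~203-380 × 78-208) with the knob at about (290,147). I measure its yaw and centre from this.

```bash
python3 - <<'E'
from h import *
im,d,K,T=load('w1'); hsv=cv2.cvtColor(im,cv2.COLOR_RGB2HSV); W=world(d,K,T)
m=(abs(W[...,2]-0.2105)<0.012)&(d>0)&(abs(W[...,1]+.28)<.2); m[235:]=0
m|=((W[...,2]>.225)&(abs(W[...,1]+.28)<.03)&(abs(W[...,0]-.5)<.03))
c=max(cv2.findContours(m.astype(np.uint8),0,1)[0],key=cv2.contourArea)[:,0,:]
pts=np.array([ray(p,K,T,0.210)[:2] for p in c],np.float32)
print(cv2.minAreaRect(pts),len(pts))
# fit each edge line
r=cv2.boxPoints(cv2.minAreaRect(pts)); cen=pts.mean(0)
for ax in (0,1):
  for sg in (-1,1):
    half=[.0825,.1125][ax]; q=pts-r.mean(0)
    s=pts[(abs(q[:,ax]*sg-half)<.012)&(abs(q[:,1-ax])<[.1125,.0825][ax]-.02)]
    vx,vy,x,y=cv2.fitLine(s,cv2.DIST_HUBER,0,.01,.01).ravel(); a=np.degrees(np.arctan2(vy,vx)); print(ax,sg,len(s),'ang',(a+45)%90-45,x,y)
k=((hsv[...,2]<70)&(abs(W[...,0]-.502)<.05)&(abs(W[...,1]+.28)<.05)).astype(np.uint8); k[235:]=0
c=max(cv2.findContours(k,0,1)[0],key=cv2.contourArea); (e,rad)=cv2.minEnclosingCircle(c); print('knob px',e,rad,ray(e,K,T,.253))
E
```

```text
((0.10940103232860565, -0.27496472001075745), (0.112850122153759, 0.9390377998352051), 0.061605051159858704) 1428Traceback (most recent call last):
  File "<stdin>", line 14, in <module>
cv2.error: OpenCV(4.12.0) /io/opencv/modules/imgproc/src/linefit.cpp:50: error: (-215:Assertion failed) count > 0 in function 'fitLine2D_wods'
```

```bash
python3 - <<'E'
from h import *
im,d,K,T=load('w1'); hsv=cv2.cvtColor(im,cv2.COLOR_RGB2HSV); W=world(d,K,T)
print(d[147,290],d[120,250],d[30,150],W[120,250],W[147,290],hsv[120,250],hsv[30,150])
m=((hsv[...,1]<60)&(hsv[...,2]>120)).astype(np.uint8); m[225:]=0; m[:,390:]=0;m[:,:190]=0;m[:70]=0
c=cv2.convexHull(max(cv2.findContours(m,0,1)[0],key=cv2.contourArea))[:,0,:]
c2=max(cv2.findContours(m,0,1)[0],key=cv2.contourArea)[:,0,:]
pts=np.array([ray(p,K,T,0.210)[:2] for p in c2],np.float32)
print(cv2.minAreaRect(pts),len(pts)); ce=np.array(cv2.minAreaRect(pts)[0])
for ax in (0,1):
  for sg in (-1,1):
    half=[.0825,.1125][ax]; q=pts-ce
    s=pts[(abs(q[:,ax]*sg-half)<.02)&(abs(q[:,1-ax])<[.1125,.0825][ax]-.02)]
    if len(s)<5: continue
    vx,vy,x,y=cv2.fitLine(s,cv2.DIST_HUBER,0,.01,.01).ravel(); a=np.degrees(np.arctan2(vy,vx)); print(ax,sg,len(s),'ang',(a+45)%90-45,x,y)
k=(hsv[...,2]<70).astype(np.uint8); k[:125]=0;k[175:]=0;k[:,:265]=0;k[:,320:]=0
c=max(cv2.findContours(k,0,1)[0],key=cv2.contourArea); (e,rad)=cv2.minEnclosingCircle(c); print('knob px',e,rad,ray(e,K,T,.253))
E
```

```text
0.34574792 0.37560335 0.5427236 [ 0.53527743 -0.23786619  0.21241293] [ 0.50251191 -0.28855403  0.25089121] [160   3 236] [ 75  93 153]
((0.5018182992935181, -0.2884889841079712), (0.22970034182071686, 0.1705702245235443), 89.62165069580078) 600
0 -1 133 ang -0.58244324 0.41711885 -0.3022967
0 1 148 ang -0.47042847 0.5864447 -0.30166155
1 -1 96 ang -0.30268097 0.5036185 -0.40256214
1 1 96 ang -0.30398178 0.5119797 -0.17435089
knob px (289.8824768066406, 147.25697326660156) 10.577462196350098 [ 0.50228737 -0.28835779  0.253     ]
```

```bash
python3 - <<'E'
from h import *
def knob(im,K,T,y0,y1,x0,x1):
    g=cv2.cvtColor(im,cv2.COLOR_RGB2HSV)[...,2]; k=np.zeros(g.shape,np.uint8); k[y0:y1,x0:x1]=(g[y0:y1,x0:x1]<80)
    c=max(cv2.findContours(k,0,1)[0],key=cv2.contourArea); e,r=cv2.minEnclosingCircle(c); x,y,w,h=cv2.boundingRect(c)
    print(e,r,(x,y,w,h)); return e,(x+w/2-.5,y,w,h)
for n,b in (('scene0',(136,158,250,266)),('side0',(147,160,312,328))):
    im,d,K,T=load(n); e,q=knob(im,K,T,*b)
    # head-mid z .241
    save('k'+n,cv2.resize(im[b[0]-10:b[1]+10,b[2]-15:b[3]+15],None,fx=10,fy=10,interpolation=0)); print(ray(e,K,T,.241))
for i in (2,):
    im,d,c=grab('wrist','w%d'%i); e,q=knob(im,0,0,125,175,265,320); print(ray(e,c['mtx'],c['camera_from_world'],.253)); plan([0.503,-0.285,0.224],-90.4)
E
```

```text
(257.0, 143.8125) 4.305347442626953 (255, 140, 6, 9)
[ 0.50945404 -0.27772621  0.241     ]
(320.0, 153.8125) 4.305347442626953 (318, 150, 6, 9)
[ 0.50254611 -0.28303732  0.241     ]
(288.5, 146.6666717529297) 10.8334379196167 (278, 136, 22, 22)
[ 0.50204738 -0.28836633  0.253     ]
t 1.83 pos [ 0.4465 -0.2815  0.4034] tooly -90.15 open 0.094 F [-0.6 -0.   1.1] tilt [-1.e-04 -1.e-04 -1.e+00]
shift [ 0.1794  0.0034 -0.0565] turn 0.25119229054250525 n 4.512209394648046
```

>>> send_rows(
  steps=[
    [0.094, 0, 0.004, -0.02, 0.2],
    [0.094, 0.02, 0.0045, -0.04, 0.2],
    [0.094, 0.05, 0.0045, -0.0565, 0.2],
    [0.094, 0.08, 0.0045, -0.0565, 0.2],
    [0.094, 0.1, 0.0045, -0.0565, 0.2],
    [0.094, 0.1, 0.0045, -0.0565, 0.2],
    [0.094, 0.1, 0.0045, -0.0565, 0.2],
  ],
)

```text
t: 2.42
position: [0.5021, -0.2872, 0.3033]
ee_rot: [-2.216, 0.008, 2.219]
force: [-0.9, 0.1, 1.1]
opening: 0.0939
```

```bash
python3 - <<'E'
from h import *
plan([0.503,-0.285,0.224],-90.4)
im,d,c=grab('wrist','w3'); s=env.read_state(); K,T=c['mtx'],c['camera_from_world']
for off in (-.047,0,.047):
    Rm=R.from_rotvec(s['ee_rot']).as_matrix(); p=T[:3,:3]@(s['position']+Rm[:,1]*off)+T[:3,3]; print(off,(K@p/p[2])[:2])
p=T[:3,:3]@np.array([.5023,-.2884,.253])+T[:3,3]; print((K@p/p[2])[:2])
p=T[:3,:3]@np.array([.5023,-.2825,.253])+T[:3,3]; print((K@p/p[2])[:2])
E
```

```text
t 2.42 pos [ 0.5021 -0.2872  0.3033] tooly -90.45 open 0.0939 F [-0.9  0.1  1.1] tilt [-1.5e-03  4.0e-04 -1.0e+00]
shift [ 0.0793 -0.0021 -0.001 ] turn -0.05200597035995713 n 1.9024616281556188
-0.047 [216.8289144  231.56751945]
0 [282.5072986  231.50732374]
0.047 [348.2305234  231.44708694]
[283.71301428 213.45134373]
[277.0687618  213.50780431]
```

View pics/w3.png

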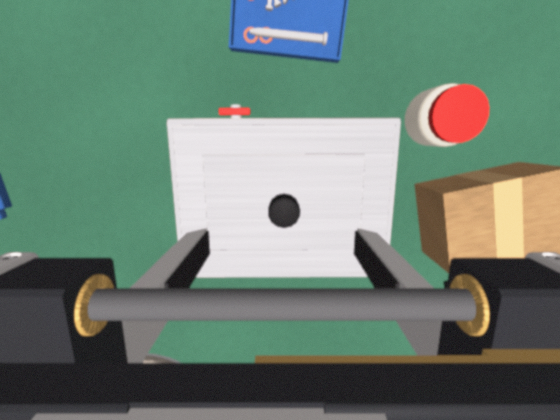

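In the picture the knob (284,210) sits midway between the finger tips (210 and 356). The wrist view is consistent with y ≈ -0.2885. I descend and grip the knob.

>>> send_rows(
  steps=[
    [0.094, 0.03, 0.001, -0.002, 0],
    [0.094, 0.06, 0.001, -0.002, 0],
    [0.094, 0.078, 0.001, -0.002, 0],
    [0.094, 0.079, 0.001, -0.002, 0],
    [0.05, 0.079, 0.001, -0.002, 0],
    [0.03, 0.079, 0.001, -0.002, 0],
    [0.02, 0.079, 0.001, -0.002, 0],
    [0.02, 0.079, 0.001, -0.002, 0],
    [0.02, 0.079, 0.001, -0.002, 0],
    [0.02, 0.079, 0.001, -0.002, 0],
  ],
  newtons=25,
)

```text
t: 3.3
position: [0.5051, -0.2884, 0.2263]
ee_rot: [-2.22, 0.01, 2.217]
force: [0.3, -0.9, 0.1]
opening: 0.0574
```

```bash
python3 - <<'E'
from h import *
plan([0.503,-0.285,0.224],-90.4)
E
```

```text
t 3.3 pos [ 0.5051 -0.2884  0.2263] tooly -90.44 open 0.0574 F [ 0.3 -0.9  0.1] tilt [ 0.0014 -0.001  -1.    ]
shift [ 0.0023 -0.0033  0.0021] turn -0.036781414841811966 n 0.1090812020427047
```

>>> send_rows(
  steps=[
    [0.02, 0.002, 0, 0, 0],
    [0.02, 0.002, 0, 0, 0],
    [0.02, 0.002, 0, 0, 0],
    [0.02, 0.002, 0, 0, 0],
    [0.02, 0.002, 0, 0, 0],
    [0.02, 0.002, 0, 0, 0],
    [0.02, 0.002, 0, 0, 0],
  ],
)

```text
t: 3.88
position: [0.505, -0.2884, 0.2242]
ee_rot: [-2.22, 0.01, 2.217]
force: [0.1, -0.6, -1.0]
opening: 0.0291
```

>>> send_rows(
  steps=[
    [0.02, -0.005, 0, 0, 0],
    [0.02, -0.012, 0, 0, 0],
    [0.02, -0.025, 0, 0, 0],
    [0.02, -0.045, 0, 0, 0],
    [0.02, -0.065, 0, 0, 0],
    [0.02, -0.085, 0, 0, 0],
    [0.02, -0.09, 0, 0, 0],
    [0.02, -0.09, 0, 0, 0],
  ],
)

```text
t: 4.55
position: [0.5055, -0.2886, 0.3158]
ee_rot: [-2.223, 0.011, 2.215]
force: [0.2, -0.3, -4.2]
opening: 0.029
```

```bash
python3 - <<'E'
from h import *
grab('side','s1');im,d,c=grab('wrist','w4'); plan([0.70,0.01,0.225],-90)
E
```

```text
t 4.65 pos [ 0.5045 -0.2882  0.3133] tooly -90.44 open 0.0292 F [ 0.1 -0.2 -4.9] tilt [ 4.e-04 -7.e-04 -1.e+00]
shift [ 0.0882 -0.2997 -0.1931] turn -0.4400727939463849 n 8.80855305772809
```

View pics/w4.png

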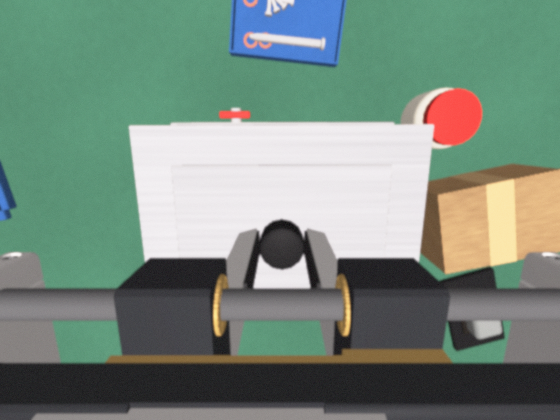

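View pics/s1.png

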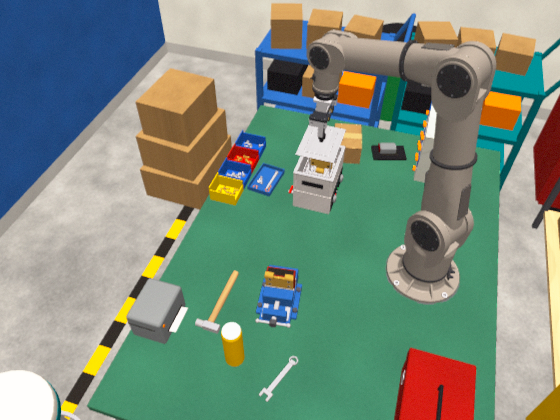

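The lid hangs level from the fingers: load -4.5 N, opening 29 mm, and the side view shows it clear of the cleaner. I carry it to mid-bench.

>>> send_rows(
  steps=[
    [0.02, 0, -0.02, -0.012, 0],
    [0.02, 0, -0.05, -0.032, 0],
    [0.02, 0, -0.085, -0.055, 0],
    [0.02, 0, -0.12, -0.078, 0],
    [0.02, 0, -0.155, -0.1, 0],
    [0.02, 0, -0.19, -0.122, 0],
    [0.02, 0, -0.225, -0.145, 0],
    [0.02, 0, -0.26, -0.168, 0],
    [0.02, 0, -0.285, -0.185, 0],
    [0.02, 0, -0.3, -0.195, 0],
  ],
)

```text
t: 5.48
position: [0.7024, 0.015, 0.3107]
ee_rot: [-2.216, 0.003, 2.222]
force: [-0.4, 0.0, -3.4]
opening: 0.029
```

>>> send_rows(
  steps=[
    [0.02, 0.02, 0, 0, 0],
    [0.02, 0.05, 0, 0, 0],
    [0.02, 0.08, 0, 0, 0],
    [0.02, 0.11, 0, 0, 0],
    [0.02, 0.14, 0, 0, 0],
    [0.02, 0.17, 0, 0, 0],
    [0.02, 0.2, 0, 0, 0],
    [0.02, 0.225, 0, 0, 0],
    [0.02, 0.245, 0, 0, 0],
    [0.02, 0.255, 0, 0, 0],
  ],
)

```text
t: 6.32
position: [0.6991, 0.015, 0.051]
ee_rot: [-2.21, 0.003, 2.228]
force: [-0.2, -0.1, -4.8]
opening: 0.0288
```

```bash
python3 - <<'E'
from h import *
plan([0.70,0.01,0.02],-90)
E
```

```text
t 6.32 pos [0.6991 0.015  0.051 ] tooly -90.19 open 0.0288 F [-0.2 -0.1 -4.8] tilt [-8.1e-03  9.0e-04 -1.0e+00]
shift [ 0.031   0.0051 -0.0011] turn -0.18850809339031116 n 0.7537164025809366
```

>>> send_rows(
  steps=[
    [0.02, 0.01, 0, 0, 0],
    [0.02, 0.018, 0, 0, 0],
    [0.02, 0.024, 0, 0, 0],
    [0.02, 0.028, 0, 0, 0],
    [0.02, 0.03, 0, 0, 0],
    [0.02, 0.031, 0, 0, 0],
    [0.02, 0.031, 0, 0, 0],
  ],
)

```text
t: 6.9
position: [0.6993, 0.0151, 0.0205]
ee_rot: [-2.211, 0.003, 2.227]
force: [0.3, 0.7, -4.2]
opening: 0.029
```

>>> send_rows(
  steps=[
    [0.02, 0.001, 0, 0, 0],
    [0.02, 0.002, 0, 0, 0],
    [0.02, 0.0025, 0, 0, 0],
  ],
)

```text
t: 7.15
position: [0.6998, 0.0151, 0.02]
ee_rot: [-2.213, 0.003, 2.226]
force: [-9.8, -1.0, 22.3]
opening: 0.029
```

>>> send_rows(
  steps=[
    [0.02, -0.0005, 0, 0, 0],
    [0.06, -0.0005, 0, 0, 0],
    [0.06, -0.0005, 0, 0, 0],
    [0.06, -0.0005, 0, 0, 0],
    [0.06, -0.0005, 0, 0, 0],
    [0.07, -0.0005, 0, 0, 0],
    [0.07, -0.0005, 0, 0, 0],
    [0.07, -0.0005, 0, 0, 0],
  ],
)

```text
t: 7.82
position: [0.6998, 0.0151, 0.0204]
ee_rot: [-2.213, 0.003, 2.226]
force: [0.0, -0.1, -0.3]
opening: 0.0695
```

Released. I rise straight up, swing back over the cleaner, then look in from above.

>>> send_rows(
  steps=[
    [0.07, -0.02, 0, 0, 0],
    [0.07, -0.06, 0, 0, 0],
    [0.07, -0.1, 0, 0, 0],
    [0.07, -0.14, 0, 0, 0],
    [0.07, -0.18, 0, 0, 0],
    [0.07, -0.22, 0, 0, 0],
    [0.07, -0.26, 0, 0, 0],
    [0.07, -0.3, 0, 0, 0],
    [0.07, -0.33, 0, 0, 0],
    [0.07, -0.33, 0, 0, 0],
  ],
)

```text
t: 8.65
position: [0.7037, 0.0154, 0.358]
ee_rot: [-2.222, 0.003, 2.216]
force: [0.6, -0.1, 0.8]
opening: 0.0701
```

```bash
python3 - <<'E'
from h import *
im,d,c=grab('wrist','w5'); plan([0.46,-0.288,0.34],-90.4)
E
```

```text
t 8.7 pos [0.703  0.0153 0.3543] tooly -90.2 open 0.0701 F [-0.3 -0.  -1. ] tilt [-4.0e-04  1.1e-03 -1.0e+00]
shift [0.0141 0.3042 0.2419] turn 0.1961130440333676 n 9.32590472698399
```

View pics/w5.png

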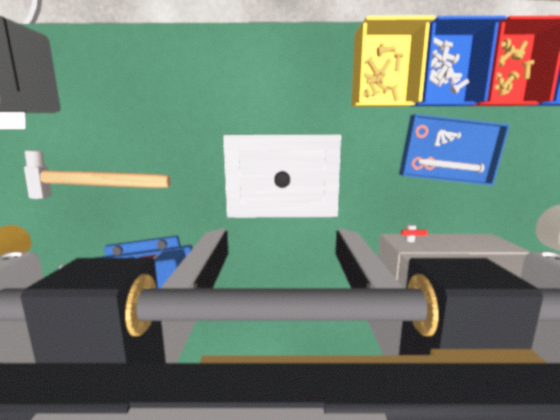

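The lid lies flat on the bench, knob up (282,180). On to the leaf.

>>> send_rows(
  steps=[
    [0.06, 0, 0.03, 0.024, 0],
    [0.06, 0, 0.065, 0.052, 0],
    [0.06, 0, 0.1, 0.08, 0],
    [0.06, 0, 0.135, 0.108, 0],
    [0.06, 0, 0.17, 0.136, 0],
    [0.06, 0, 0.205, 0.164, 0],
    [0.06, 0, 0.24, 0.192, 0],
    [0.06, 0, 0.275, 0.22, 0.2],
    [0.06, 0, 0.304, 0.242, 0.2],
    [0.06, 0, 0.304, 0.242, 0.2],
  ],
)

```text
t: 9.53
position: [0.4555, -0.2924, 0.3533]
ee_rot: [-2.213, 0.014, 2.217]
force: [0.3, -0.5, -0.3]
opening: 0.06
```

>>> send_rows(
  steps=[
    [0.06, 0, 0, 0, 0],
    [0.06, 0, 0, 0, 0],
  ],
)

```text
t: 9.7
position: [0.4543, -0.2934, 0.3525]
ee_rot: [-2.209, 0.017, 2.217]
force: [-0.5, 1.2, 0.2]
opening: 0.0597
```

```bash
python3 - <<'E'
from h import *
im,d,c=grab('wrist','w6'); plan([0.46,-0.288,0.34],-90.4)
save('w6c',cv2.resize(im[:260,130:450],None,fx=2.3,fy=2.3,interpolation=2))
E
```

```text
t 9.75 pos [ 0.4554 -0.292   0.3526] tooly -90.76 open 0.0602 F [-0.2  0.7 -0.2] tilt [-0.003  0.001 -1.   ]
shift [ 0.0126 -0.004  -0.0045] turn -0.3614268237165845 n 0.3357283466154954
```

View pics/w6c.png

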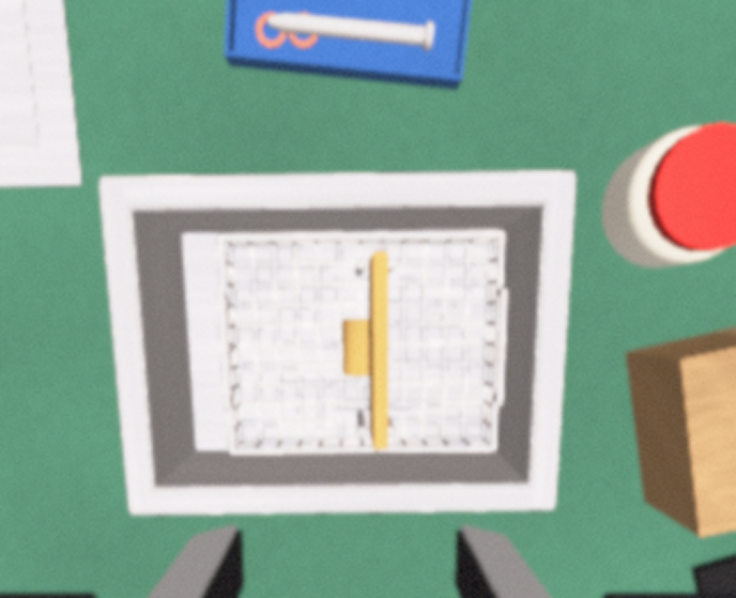

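The leaf stands in the basket: its plate edge is at about (380, 250-448) in the crop, with the barrel on the left (+y). I measure it at the height of the plate top.

```bash
cat > leaf.py <<'E'
from h import *
def leafm(im,d,K,T,ztop):
    hsv=cv2.cvtColor(im,cv2.COLOR_RGB2HSV); m=((hsv[...,0]>14)&(hsv[...,0]<32)&(hsv[...,1]>110)&(hsv[...,2]>90)).astype(np.uint8); m[255:]=0; m[:,:180]=0; m[:,380:]=0
    nl,lab,st,ce=cv2.connectedComponentsWithStats(m); i=1+np.argmax(st[1:,4]); print(st[i])
    x,y,w,h=st[i,:4]; rows=[]
    for r in range(y+4,y+h-4):
        c=np.flatnonzero(lab[r]==i)
        if len(c): rows.append((r,c.min(),c.max()))
    rows=np.array(rows); return rows,st[i]
E
python3 - <<'E'
from leaf import *
im,d,K,T=load('w6'); rows,st=leafm(im,d,K,T,.207)
print(rows[::6].tolist())
for i in (1,2):
    off=-.5 if i==1 else .5
    q=rows[rows[:,2]-rows[:,1]<9]
    p=np.array([ray((r[i]+off,r[0]),K,T,.207)[:2] for r in q],np.float32)
    vx,vy,x,y=cv2.fitLine(p,cv2.DIST_HUBER,0,.001,.01).ravel(); print(i,'ang',np.degrees(np.arctan(vy/vx)),'y at x=.503',y+(.503-x)*vy/vx)
xs=[ray((st[0]+10,r),K,T,.207)[0] for r in (st[1]-.5,st[1]+st[3]-.5)]; print(xs,np.mean(xs))
W=world(d,K,T); r=rows[len(rows)//8]; print(W[r[0],(r[1]+r[2])//2])
E
```

```text
[280 111  19  83 747]
[[115, 292, 297], [121, 292, 296], [127, 292, 296], [133, 292, 297], [139, 291, 296], [145, 280, 297], [151, 280, 297], [157, 280, 296], [163, 292, 297], [169, 292, 297], [175, 292, 297], [181, 292, 297], [187, 292, 297]]
1 ang -0.50739074 y at x=.503 -0.30510783
2 ang -0.22992097 y at x=.503 -0.3121025
[np.float64(0.5489260620911521), np.float64(0.453511083803155)] 0.5012185729471536
[ 0.53417843 -0.30824785  0.20670363]
```

```bash
python3 - <<'E'
from h import *
plan([0.5025,-0.3086,0.25],-90.4)
E
```

```text
t 9.75 pos [ 0.4554 -0.292   0.3526] tooly -90.76 open 0.0602 F [-0.2  0.7 -0.2] tilt [-0.003  0.001 -1.   ]
shift [ 0.1025  0.0161 -0.0476] turn -0.3614268237165845 n 2.736858712219717
```

>>> send_rows(
  steps=[
    [0.05, 0.02, 0.005, -0.016, -0.36],
    [0.04, 0.05, 0.0161, -0.032, -0.36],
    [0.04, 0.08, 0.0161, -0.0475, -0.36],
    [0.04, 0.1, 0.0161, -0.0475, -0.36],
    [0.04, 0.1025, 0.0161, -0.0475, -0.36],
    [0.04, 0.1025, 0.0161, -0.0475, -0.36],
    [0.04, 0.1025, 0.0161, -0.0475, -0.36],
  ],
)

```text
t: 10.33
position: [0.5032, -0.3079, 0.2511]
ee_rot: [-2.216, 0.006, 2.22]
force: [0.5, -0.2, 0.7]
opening: 0.0402
```

```bash
python3 - <<'E'
from leaf import *
plan([0.5025,-0.3086,0.159],-90.4)
im,d,c=grab('wrist','w7'); K,T=c['mtx'],c['camera_from_world']; s=env.read_state()
Rm=R.from_rotvec(s['ee_rot']).as_matrix()
for p in [s['position'],s['position']+Rm[:,1]*.02,s['position']-Rm[:,1]*.02]:
    p=T[:3,:3]@p+T[:3,3]; print((K@p/p[2])[:2])
rows,st=leafm(im,d,K,T,.207); print(rows[::8].tolist())
q=rows[rows[:,2]-rows[:,1]<12]
for f in (1,2):
    p=np.array([ray((r[f]+f-1.5,r[0]),K,T,.207)[:2] for r in q],np.float32)
    vx,vy,x,y=cv2.fitLine(p,cv2.DIST_HUBER,0,.001,.01).ravel(); print(f,'ang',np.degrees(np.arctan(vy/vx)),'y',y+(.503-x)*vy/vx)
print([ray((st[0]+12,r),K,T,.207)[0] for r in (st[1]-.5,st[1]+st[3]-.5)])
save('w7c',cv2.resize(im[:300,130:450],None,fx=2,fy=2,interpolation=2))
E
```

```text
t 10.33 pos [ 0.5032 -0.3079  0.2511] tooly -90.33 open 0.0402 F [ 0.5 -0.2  0.7] tilt [-2.e-03  7.e-04 -1.e+00]
shift [0.0921 0.0008 0.0006] turn 0.06579152563035962 n 2.209175467755901
[283.02730169 232.04845782]
[310.86200835 232.0395719 ]
[255.19800223 232.05734202]
[ 267  158   22   97 1136]
[[162, 281, 287], [170, 281, 287], [178, 280, 287], [186, 267, 287], [194, 267, 287], [202, 267, 287], [210, 267, 287], [218, 281, 287], [226, 281, 287], [234, 281, 288], [242, 281, 288], [250, 280, 288]]
1 ang -0.15966262 y -0.30620995
2 ang -0.116655596 y -0.3123923
[np.float64(0.5530787405556321), np.float64(0.4670716534588242)]
```

View pics/w7c.png

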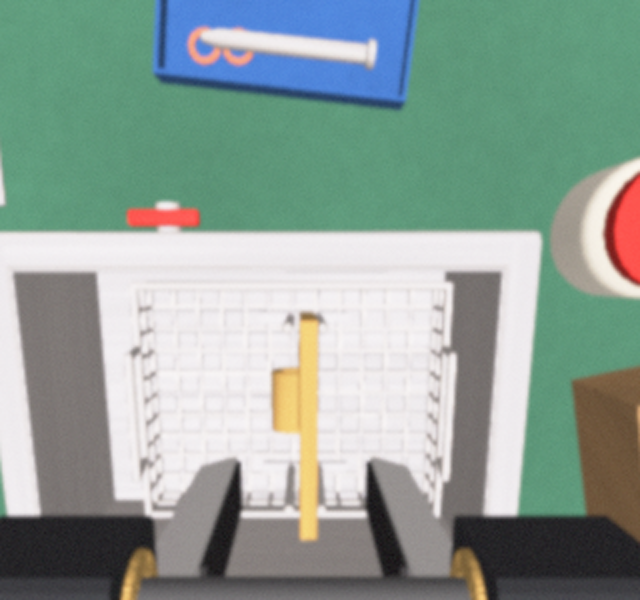

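>>> send_rows(
  steps=[
    [0.04, 0.03, 0.0013, 0, 0],
    [0.04, 0.06, 0.0013, 0, 0],
    [0.04, 0.085, 0.0013, 0, 0],
    [0.04, 0.092, 0.0013, 0, 0],
    [0.04, 0.092, 0.0013, 0, 0],
    [0.03, 0.092, 0.0013, 0, 0],
    [0.01, 0.092, 0.0013, 0, 0],
    [0.0, 0.092, 0.0013, 0, 0],
    [0.0, 0.092, 0.0013, 0, 0],
    [0.0, 0.092, 0.0013, 0, 0],
  ],
  newtons=40,
)

```text
t: 11.22
position: [0.5036, -0.3098, 0.1605]
ee_rot: [-2.218, 0.008, 2.219]
force: [-0.7, 0.1, -0.2]
opening: 0.0101
```

>>> send_rows(
  steps=[
    [0.0, 0, 0, 0, 0],
    [0.0, 0, 0, 0, 0],
    [0.0, 0, 0, 0, 0],
  ],
)

```text
t: 11.47
position: [0.5034, -0.3098, 0.1605]
ee_rot: [-2.218, 0.008, 2.219]
force: [-0.8, -0.1, -1.2]
opening: 0.0075
```

>>> send_rows(
  steps=[
    [0.0, -0.005, 0, 0, 0],
    [0.0, -0.015, 0, 0, 0],
    [0.0, -0.035, 0, 0, 0],
    [0.0, -0.06, 0, 0, 0],
    [0.0, -0.09, 0, 0, 0],
    [0.0, -0.12, 0, 0, 0],
    [0.0, -0.15, 0, 0, 0],
    [0.0, -0.18, 0, 0, 0],
    [0.0, -0.2, 0, 0, 0],
    [0.0, -0.2, 0, 0, 0],
  ],
)

```text
t: 12.3
position: [0.5048, -0.3102, 0.3658]
ee_rot: [-2.226, 0.011, 2.214]
force: [0.3, -0.7, -4.9]
opening: 0.0076
```

```bash
python3 - <<'E'
from h import *
im,d,c=grab('wrist','w8'); plan([0.46,0.29,0.36],-90)
save('w8c',cv2.resize(im[:300,130:450],None,fx=2,fy=2,interpolation=2))
E
```

```text
t 12.35 pos [ 0.5041 -0.3099  0.3627] tooly -90.36 open 0.0077 F [ 0.  -0.  -6.3] tilt [ 0.003  -0.0022 -1.    ]
shift [ 0.0013 -0.5996  0.0479] turn -0.3616725828726004 n 14.425569519269347
```

View pics/w8c.png

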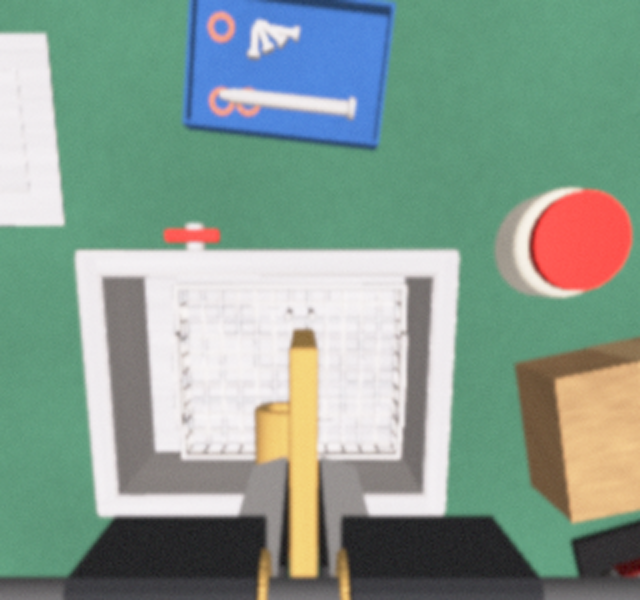

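>>> send_rows(
  steps=[
    [0.0, 0, -0.02, 0.003, 0],
    [0.0, 0, -0.055, 0.008, 0],
    [0.0, 0, -0.09, 0.012, 0],
    [0.0, 0, -0.13, 0.016, 0],
    [0.0, 0, -0.17, 0.02, 0],
    [0.0, 0, -0.21, 0.024, 0],
    [0.0, 0, -0.25, 0.028, 0],
    [0.0, 0, -0.29, 0.032, 0],
    [0.0, 0, -0.33, 0.036, 0],
    [0.0, 0, -0.36, 0.04, 0],
  ],
)

```text
t: 13.18
position: [0.4649, 0.0535, 0.3605]
ee_rot: [-2.222, 0.007, 2.219]
force: [-0.0, 0.3, -4.1]
opening: 0.0079
```

>>> send_rows(
  steps=[
    [0.0, 0, -0.03, 0, 0],
    [0.0, 0, -0.065, 0, 0],
    [0.0, 0, -0.095, 0, 0],
    [0.0, 0, -0.12, 0, 0],
    [0.0, 0, -0.14, 0, 0],
    [0.0, 0, -0.14, 0, 0],
    [0.0, 0, -0.14, 0, 0],
  ],
)

```text
t: 13.77
position: [0.4646, 0.1941, 0.3586]
ee_rot: [2.22, -0.005, -2.222]
force: [0.3, -0.5, -6.0]
opening: 0.008
```

```bash
python3 - <<'E'
from h import *
im,d,c=grab('wrist','w9'); plan([0.46,0.29,0.36],-90)
E
```

```text
t 13.82 pos [0.4649 0.193  0.3588] tooly -90.21 open 0.0081 F [ 0.5  0.3 -5.7] tilt [-6.0e-04 -2.9e-03 -1.0e+00]
shift [-0.0014 -0.097   0.0053] turn -0.2124657350594248 n 2.3291266900667926
```

View pics/w9.png

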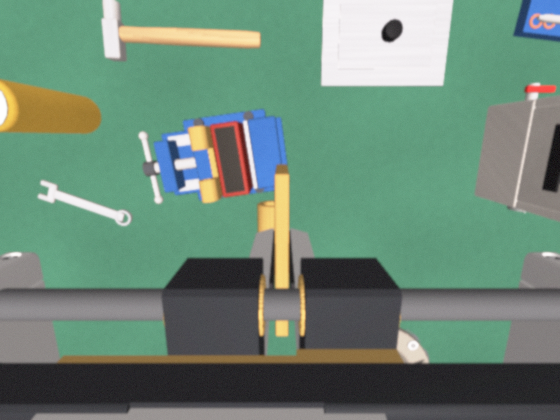

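The wrist view shows the vice at (150-285, 110-200), with the two fixed barrels at (197,135) and (209,190). That puts its yaw at about +10°. I measure it now.

```bash
cat > vise.py <<'E'
from h import *
def vm(tag,box,show=True):
    im,d,K,T=load(tag); y0,y1,x0,x1=box
    hsv=cv2.cvtColor(im,cv2.COLOR_RGB2HSV); B=np.zeros(d.shape,bool); B[y0:y1,x0:x1]=1
    W=world(d,K,T)
    # post red outline
    rd=B&((hsv[...,0]<9)|(hsv[...,0]>168))&(hsv[...,1]>110)&(hsv[...,2]>40)
    c=np.vstack(cv2.findContours(rd.astype(np.uint8),0,1)[0])[:,0,:]
    p=np.array([ray(q,K,T,.145)[:2] for q in c],np.float32); r=cv2.minAreaRect(p); print('post',r)
    ye=B&(hsv[...,0]>14)&(hsv[...,0]<32)&(hsv[...,1]>100)&(hsv[...,2]>80)
    pt=W[ye&(W[...,2]>.158)&(W[...,2]<.185)]
    print('barrel pts',len(pt),pt.mean(0),cv2.minAreaRect(pt[:,:2].astype(np.float32)))
    save(tag+'c',cv2.resize(im[y0:y1,x0:x1],None,fx=4,fy=4,interpolation=2))
    return ye,W
E
python3 - <<'E'
from vise import *
vm('w9',(100,210,130,262))
E
```

```text
post ((0.49949029088020325, 0.2645978033542633), (0.10154291987419128, 0.043970737606287), 7.432397365570068)
barrel pts 798 [0.49710559 0.29573656 0.17196193] ((0.4954283535480499, 0.2973906397819519), (0.09884406626224518, 0.021510042250156403), 7.60538387298584)
```

View pics/w9c.png

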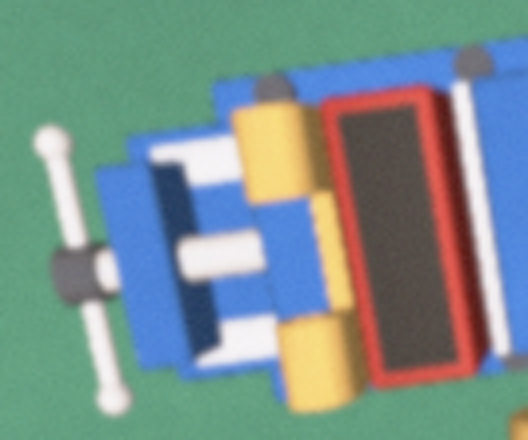

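>>> send_rows(
  steps=[
    [0.0, 0.015, 0, 0, -2],
    [0.0, 0.03, 0, 0.01, -4],
    [0.0, 0.045, 0, 0.01, -6],
    [0.0, 0.06, 0, 0.01, -7.7],
    [0.0, 0.07, 0, 0.01, -7.7],
    [0.0, 0.07, 0, 0.01, -7.7],
    [0.0, 0.07, 0, 0.01, -7.7],
  ],
)

```text
t: 14.4
position: [0.4549, 0.1921, 0.2887]
ee_rot: [2.152, 0.135, -2.155]
force: [0.0, 0.8, -6.0]
opening: 0.0079
```

```bash
python3 - <<'E'
from h import *
im,d,c=grab('wrist','w10'); plan([0.4964,0.2891,0.26],-82.5)
E
```

```text
t 14.45 pos [0.4552 0.1925 0.2893] tooly -82.6 open 0.0077 F [ 0.4  0.8 -5.1] tilt [-4.0e-04 -2.8e-03 -1.0e+00]
shift [ 0.029  -0.0905 -0.0533] turn -0.09727713846577046 n 2.6140343848793437
```

View pics/w10.png

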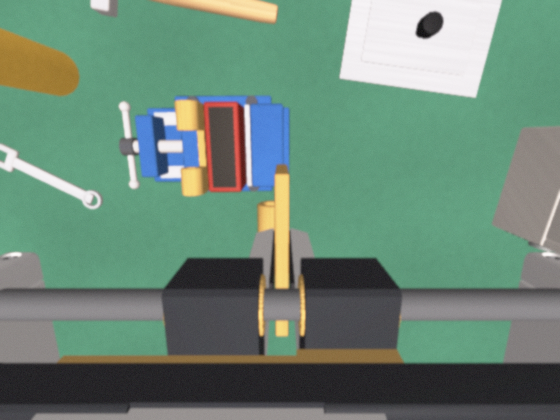

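```bash
python3 - <<'E'
from vise import *
ye,W=vm('w10',(85,200,110,255))
im,d,K,T=load('w10')
# barrel circle fit from depth (yaw 7.5 frame), end extents
a=np.radians(7.5); c,s=np.cos(a),np.sin(a); O=np.array([.4954,.297])
L=np.stack([(W[...,0]-O[0])*c+(W[...,1]-O[1])*s,-(W[...,0]-O[0])*s+(W[...,1]-O[1])*c,W[...,2]],-1)
q=L[ye&(abs(L[...,0])>24)&(abs(L[...,0])<46)&(L[...,2]>.163)&(L[...,2]<.182)&(abs(L[...,1])<.016)]
A=np.c_[2*q[:,1],2*q[:,2],np.ones(len(q))]; 
from scipy.optimize import least_squares
f=least_squares(lambda v: np.hypot(q[:,1]-v[0],q[:,2]-v[1])-.012,[0,.165],loss='soft_l1',f_scale=.001); print('circle y,z',f.x,len(q))
for sg in (-1,1):
    b=q[q[:,0]*sg>0]; g=least_squares(lambda v: np.hypot(b[:,1]-v[0],b[:,2]-v[1])-.012,[0,.165],loss='soft_l1',f_scale=.001); print(sg,g.x,len(b))
# column profile along x of barrel tops: cast at z=.177 central column
ys=np.flatnonzero(ye[:,187]); print(ys)
for col in (184,188,192):
    ys=np.flatnonzero(ye[:,col]); 
    if len(ys)==0: continue
    sp=np.split(ys,np.flatnonzero(np.diff(ys)>2)+1)
    for g in sp:
        P=[ray((col,r),K,T,.176)[:2]-O for r in (g[0]-.5,g[-1]+.5)]; print(col,g[0],g[-1],[round(1000*float(p[0]*c+p[1]*s),1) for p in P])
E
```

```text
post ((0.49963778257369995, 0.26425641775131226), (0.1009119302034378, 0.04446898028254509), 7.361817836761475)
barrel pts 1291 [0.49786812 0.29591449 0.17188619] ((0.49528297781944275, 0.2978525459766388), (0.09943706542253494, 0.022726330906152725), 7.344138145446777)
circle y,z [0.    0.165] 0
-1 [0.    0.165] 0
1 [0.    0.165] 0
[100 101 102 103 104 105 106 107 108 109 110 111 112 113 114 115 116 117
 118 119 120 121 122 123 124 125 126 127 128 129 168 169 170 171 172 173
 174 175 176 177 178 179 180 181 182 183 184 185 186 187 188 189 190 191
 192 193 194 195]
184 101 129 [48.6, 20.2]
184 169 194 [-20.1, -48.4]
188 100 129 [49.5, 20.2]
188 168 195 [-19.1, -49.6]
192 100 129 [49.5, 20.1]
192 168 195 [-19.1, -49.6]
```

View pics/w10c.png

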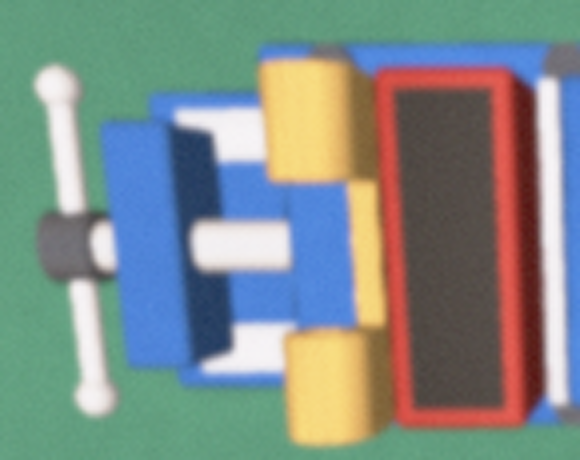

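```bash
python3 - <<'E'
from vise import *
from scipy.optimize import least_squares
for tag,box in (('w9',(100,210,130,262)),('w10',(85,200,110,255))):
    ye,W=vm(tag,box)
    a=np.radians(7.4); c,s=np.cos(a),np.sin(a); O=np.array([.4954,.297])
    L=np.stack([(W[...,0]-O[0])*c+(W[...,1]-O[1])*s,-(W[...,0]-O[0])*s+(W[...,1]-O[1])*c,W[...,2]],-1)
    for lo,hi in ((-.046,-.024),(.024,.046),(-.046,.046)):
        b=L[ye&(L[...,0]>lo)&(L[...,0]<hi)&(abs(L[...,0])>.023)&(L[...,2]>.166)&(L[...,2]<.182)&(abs(L[...,1])<.016)]
        g=least_squares(lambda v: np.hypot(b[:,1]-v[0],b[:,2]-v[1])-.012,[0,.165],loss='soft_l1',f_scale=.001); print(lo,g.x.round(4),len(b))
E
```

```text
post ((0.49949029088020325, 0.2645978033542633), (0.10154291987419128, 0.043970737606287), 7.432397365570068)
barrel pts 798 [0.49710559 0.29573656 0.17196193] ((0.4954283535480499, 0.2973906397819519), (0.09884406626224518, 0.021510042250156403), 7.60538387298584)
-0.046 [0.0018 0.1631] 256
0.024 [0.0022 0.1631] 290
-0.046 [0.002  0.1631] 570
post ((0.49963778257369995, 0.26425641775131226), (0.1009119302034378, 0.04446898028254509), 7.361817836761475)
barrel pts 1291 [0.49786812 0.29591449 0.17188619] ((0.49528297781944275, 0.2978525459766388), (0.09943706542253494, 0.022726330906152725), 7.344138145446777)
-0.046 [0.0019 0.1632] 404
0.024 [0.0023 0.163 ] 459
-0.046 [0.0021 0.1631] 904
```

>>> send_rows(
  steps=[
    [0.0, 0, -0.02, -0.012, 0],
    [0.0, 0, -0.045, -0.027, 0],
    [0.0, 0, -0.07, -0.041, 0],
    [0.0, 0, -0.085, -0.05, 0],
    [0.0, 0.0, -0.0915, -0.0536, 0],
    [0.0, 0.015, -0.0915, -0.0536, 0],
    [0.0, 0.03, -0.0915, -0.0536, 0],
    [0.0, 0.039, -0.0915, -0.0536, 0],
    [0.0, 0.039, -0.0915, -0.0536, 0],
    [0.0, 0.039, -0.0915, -0.0536, 0],
  ],
)

```text
t: 15.28
position: [0.4967, 0.2895, 0.2505]
ee_rot: [2.153, 0.135, -2.154]
force: [-0.3, 0.4, -4.7]
opening: 0.0077
```

```bash
python3 - <<'E'
from h import *
plan([0.4966,0.2901,0.1935],-82.6)
im,d,c=grab('wrist','w11'); grab('scene','sc11'); grab('side','sd11')
save('w11c',cv2.resize(im[60:300,180:380],None,fx=2.5,fy=2.5,interpolation=2))
a=load('sc11')[0]; save('sc11c',cv2.resize(a[180:290,290:400],None,fx=5,fy=5,interpolation=2))
a=load('sd11')[0]; save('sd11c',cv2.resize(a[225:335,225:335],None,fx=5,fy=5,interpolation=2))
E
```

```text
t 15.28 pos [0.4967 0.2895 0.2505] tooly -82.64 open 0.0077 F [-0.3  0.4 -4.7] tilt [-4.e-04 -3.e-03 -1.e+00]
shift [ 0.057  -0.0007 -0.    ] turn -0.04488086266758273 n 1.365950053796274
```

View pics/w11c.png

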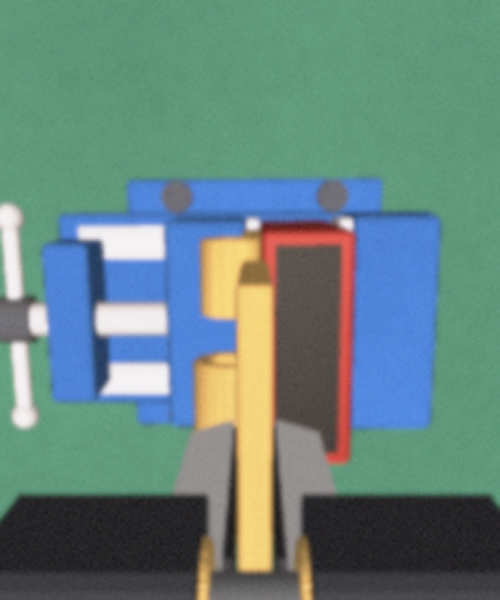

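View pics/sc11c.png

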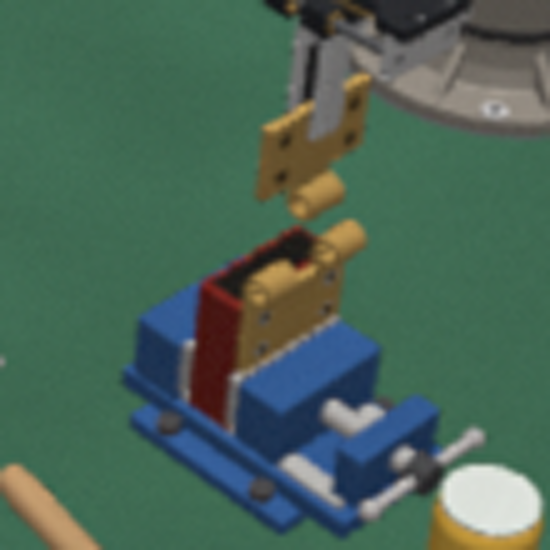

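View pics/sd11c.png

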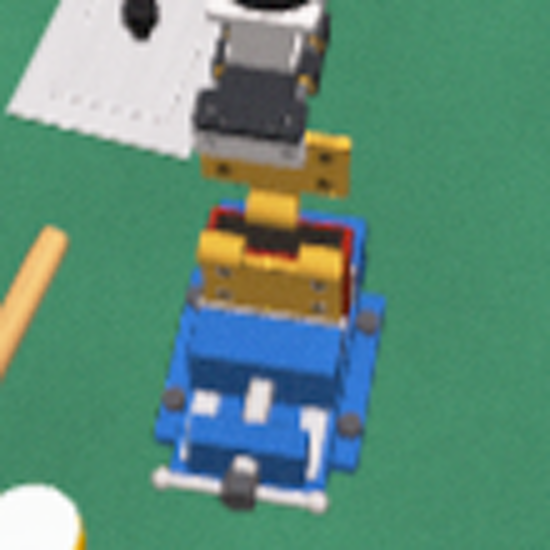

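```bash
cat > fit.py <<'E'
from h import *
import sys
tag=sys.argv[1]; tz=float(sys.argv[2]); 
im,d,K,T=load(tag); hsv=cv2.cvtColor(im,cv2.COLOR_RGB2HSV)
ye=((hsv[...,0]>13)&(hsv[...,0]<33)&(hsv[...,1]>100)&(hsv[...,2]>70)); ye[:, :230]=0; ye[:,300:]=0; ye[270:]=0; ye[:60]=0
a=np.radians(7.4); c,s=np.cos(a),np.sin(a); O=np.array([.4956,.298,0]); Rv=np.array([[c,s,0],[-s,c,0],[0,0,1]])
C=Rv@(np.linalg.inv(T)[:3,3]-O); print('cam',C)
def V(u,v,z): return Rv@(ray((u,v),K,T,z)-O)
rows=[]
for r in range(60,270):
    q=np.flatnonzero(ye[r])
    if len(q): rows.append((r,q[0],q[-1]))
print(rows)
def axis(u,v,z):  # left edge tangent => axis y given axis height z
    p=V(u,v,z); dv=p-C; n=np.array([dv[1],dv[2]]); n/=np.linalg.norm(n)
    # perpendicular towards -y; horizontal distance to axis at same height = R/|n_z|
    return p[1]-.012/abs(n[1]), p[0]
for r,l,rr in rows[::3]:
    print(r,l,rr,'fixed y,x',np.round(np.array(axis(l-.5,r,.165))*1000,1),'loose',np.round(np.array(axis(l-.5,r,tz-.0285))*1000,1),'plate L,R y',np.round([V(l-.5,r,tz+.0465)[1]*1000,V(rr+.5,r,tz+.0465)[1]*1000],1),'px',np.round(V(280,r,tz+.0465)[0]*1000,1), 'topx fix/loose',np.round(V(260,r,.177)[0]*1000,1),np.round(V(260,r,tz-.0285+.012)[0]*1000,1))
E
python3 fit.py w11 0.2505
```

```text
cam [ 0.06709538 -0.00737553  0.45035456]
[(153, np.int64(279), np.int64(283)), (154, np.int64(278), np.int64(283)), (155, np.int64(276), np.int64(283)), (156, np.int64(262), np.int64(283)), (157, np.int64(261), np.int64(283)), (158, np.int64(261), np.int64(283)), (159, np.int64(261), np.int64(283)), (160, np.int64(261), np.int64(283)), (161, np.int64(261), np.int64(283)), (162, np.int64(261), np.int64(283)), (163, np.int64(261), np.int64(283)), (164, np.int64(261), np.int64(284)), (165, np.int64(261), np.int64(285)), (166, np.int64(261), np.int64(285)), (167, np.int64(261), np.int64(286)), (168, np.int64(261), np.int64(286)), (169, np.int64(261), np.int64(286)), (170, np.int64(261), np.int64(286)), (171, np.int64(261), np.int64(286)), (172, np.int64(261), np.int64(287)), (173, np.int64(261), np.int64(287)), (174, np.int64(261), np.int64(288)), (175, np.int64(261), np.int64(288)), (176, np.int64(261), np.int64(288)), (177, np.int64(261), np.int64(288)), (178, np.int64(261), np.int64(288)), (179, np.int64(261), np.int64(288)), (180, np.int64(261), np.int64(288)), (181, np.int64(261), 
[... 6986 characters left out ...]
7
252 274 289 fixed y,x [-11.6 -50.7] loose [-13.2 -27.2] plate L,R y [ -3.2 -12.2] px 3.8 topx fix/loose -45.7 -22.2
255 274 289 fixed y,x [-11.6 -54.1] loose [-13.1 -29.9] plate L,R y [ -3.2 -12.2] px 2.0 topx fix/loose -48.9 -24.7
258 274 289 fixed y,x [-11.6 -57.5] loose [-13.1 -32.6] plate L,R y [ -3.2 -12.2] px 0.1 topx fix/loose -52.2 -27.3
261 274 289 fixed y,x [-11.5 -60.9] loose [-13.1 -35.3] plate L,R y [ -3.2 -12.2] px -1.7 topx fix/loose -55.4 -29.9
264 274 289 fixed y,x [-11.5 -64.3] loose [-13.1 -38. ] plate L,R y [ -3.1 -12.2] px -3.5 topx fix/loose -58.7 -32.5
267 274 289 fixed y,x [-11.5 -67.7] loose [-13.  -40.8] plate L,R y [ -3.1 -12.2] px -5.4 topx fix/loose -62.0 -35.1
```

>>> send_rows(
  steps=[
    [0.0, 0.008, -0.001, -0.0024, 0],
    [0.0, 0.018, -0.001, -0.0024, 0],
    [0.0, 0.025, -0.001, -0.0024, 0],
    [0.0, 0.027, -0.001, -0.0024, 0],
    [0.0, 0.027, -0.001, -0.0024, 0],
    [0.0, 0.027, -0.001, -0.0024, 0],
  ],
)

```text
t: 15.93
position: [0.4991, 0.2914, 0.224]
ee_rot: [2.154, 0.136, -2.153]
force: [0.3, -0.0, -5.8]
opening: 0.0077
```

```bash
python3 - <<'E'
from h import *
plan([0.4966,0.2901,0.1935],-82.6)
im,d,c=grab('wrist','w12'); grab('scene','sc12'); grab('side','sd12')
save('w12c',cv2.resize(im[120:280,220:340],None,fx=4,fy=3.75,interpolation=2))
a=load('sc12')[0]; save('sc12c',cv2.resize(a[195:265,325:395],None,fx=8,fy=8,interpolation=2))
a=load('sd12')[0]; save('sd12c',cv2.resize(a[240:310,245:315],None,fx=8,fy=8,interpolation=2))
E
python3 fit.py w12 0.2235 | grep -v '^\['
```

```text
t 15.93 pos [0.4991 0.2914 0.224 ] tooly -82.61 open 0.0077 F [ 0.3 -0.  -5.8] tilt [ 5.0e-04 -2.3e-03 -1.0e+00]
shift [0.0305 0.0009 0.0027] turn -0.014420726530815386 n 0.734010062752796
cam [ 0.06959294 -0.00596962  0.42392668]
157 280 285 fixed y,x [-16.8  52.1] loose [-16.9  54.1] plate L,R y [-5.3 -8.4] px 59.2 topx fix/loose 52.9 54.9
160 276 285 fixed y,x [-13.2  49.5] loose [-13.8  51.8] plate L,R y [-3.2 -8.4] px 57.6 topx fix/loose 50.4 52.7
163 261 285 fixed y,x [-0.  46.9] loose [-2.1 49.5] plate L,R y [ 4.7 -8.4] px 56.1 topx fix/loose 47.9 50.5
166 261 285 fixed y,x [ 0.  44.2] loose [-2.1 47.2] plate L,R y [ 4.7 -8.4] px 54.5 topx fix/loose 45.4 48.3
169 261 286 fixed y,x [ 0.1 41.6] loose [-2.  44.8] plate L,R y [ 4.8 -8.9] px 52.9 topx fix/loose 42.9 46.1
172 261 287 fixed y,x [ 0.1 38.9] loose [-2.  42.5] plate L,R y [ 4.8 -9.5] px 51.3 topx fix/loose 40.3 43.9
175 261 288 fixed y,x [ 0.2 36.2] loose [-1.9 40.1] plate L,R y [  4.8 -10. ] px 49.8 topx fix/loose 37.8 41.7
178 261 288 fixed y,x [ 0.2 33.6] loose [-1.9 37.7] plate L,R y [  4.9 -10. ] px 48.2 topx fix/l
[... 2700 characters left out ...]
.0
253 274 289 fixed y,x [-10.8 -38. ] loose [-11.6 -25.6] plate L,R y [ -1.7 -10.7] px 5.6 topx fix/loose -33.0 -20.5
256 274 289 fixed y,x [-10.8 -41.1] loose [-11.6 -28.3] plate L,R y [ -1.7 -10.7] px 3.8 topx fix/loose -35.9 -23.1
259 274 289 fixed y,x [-10.8 -44.1] loose [-11.6 -31. ] plate L,R y [ -1.7 -10.8] px 2.0 topx fix/loose -38.8 -25.7
262 274 289 fixed y,x [-10.7 -47.2] loose [-11.6 -33.7] plate L,R y [ -1.7 -10.8] px 0.1 topx fix/loose -41.8 -28.3
265 274 289 fixed y,x [-10.7 -50.3] loose [-11.6 -36.4] plate L,R y [ -1.7 -10.8] px -1.7 topx fix/loose -44.7 -30.9
268 274 289 fixed y,x [-10.7 -53.4] loose [-11.5 -39.2] plate L,R y [ -1.6 -10.8] px -3.6 topx fix/loose -47.7 -33.5
```

View pics/w12c.png

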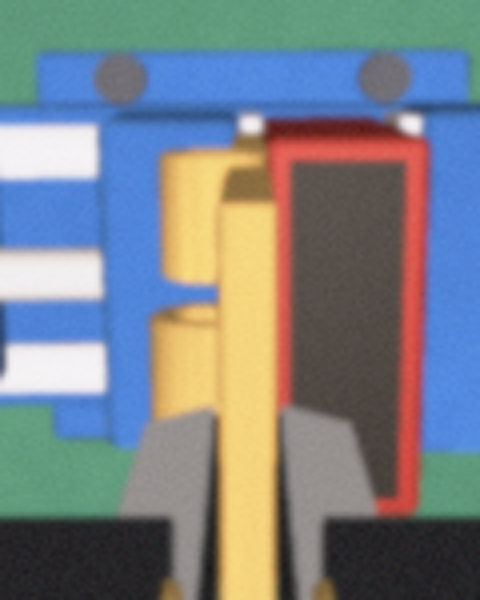

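View pics/sc12c.png

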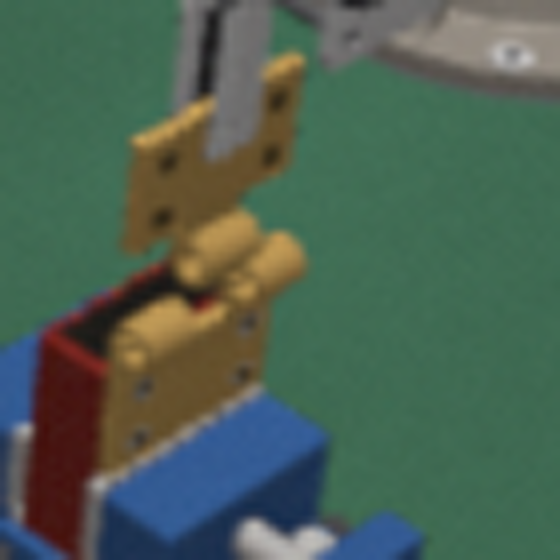

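View pics/sd12c.png

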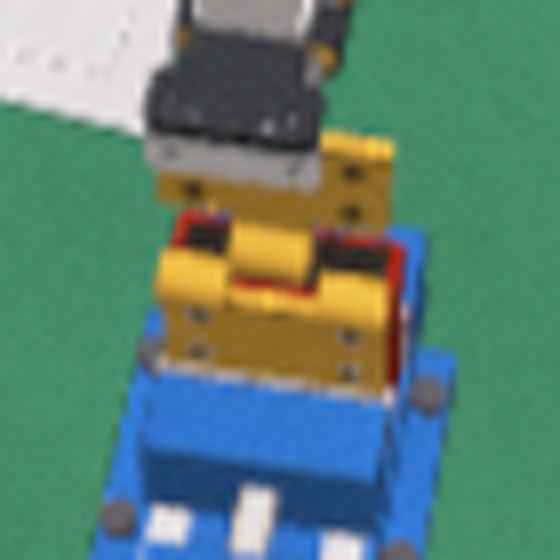

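```bash
python3 - <<'E'
from h import *
im,d,K,T=load('sd12'); a=np.radians(7.4); c,s=np.cos(a),np.sin(a); O=np.array([.4956,.298,0]); Rv=np.array([[c,s,0],[-s,c,0],[0,0,1]])
g=lambda x,y,z:np.round(1000*(Rv@(ray((245+x/8-.5,240+y/8-.5),K,T,z)-O)),1)
print('loose',g(229,240,.206),g(311,250,.206)); print('fixed',g(157,270,.176),g(240,275,.176),g(316,290,.176),g(390,295,.176))
for y,z in ((240,.206),(246,.206)): print((im[int(240+y/8),245:315]).tolist()[22:44] if 0 else '')
hsv=cv2.cvtColor(im,cv2.COLOR_RGB2HSV)
for r in (269,270,271,273,274,275,276): print(r,[int(v) for v in im[r,262:300,0]])
E
```

```text
loose [ 19.1   5.  206. ] [-16.3   3.9 206. ]
fixed [ 51.    5.2 176. ] [ 15.1   1.4 176. ] [-18.6   3.2 176. ] [-5.05e+01  1.00e-01  1.76e+02]


269 [68, 70, 70, 68, 104, 163, 96, 54, 48, 47, 53, 92, 224, 233, 234, 233, 230, 226, 221, 213, 210, 178, 135, 122, 96, 104, 131, 143, 159, 143, 143, 106, 72, 55, 52, 50, 57, 63]
270 [68, 66, 72, 79, 129, 150, 83, 49, 45, 51, 50, 124, 224, 233, 234, 234, 235, 234, 235, 236, 235, 198, 101, 69, 64, 87, 119, 122, 142, 129, 119, 114, 138, 97, 57, 50, 55, 68]
271 [65, 63, 70, 175, 201, 210, 187, 145, 130, 101, 69, 147, 214, 225, 227, 230, 231, 231, 232, 234, 235, 192, 91, 45, 48, 52, 53, 51, 45, 67, 69, 97, 175, 122, 62, 49, 55, 66]
273 [70, 70, 109, 230, 240, 238, 238, 238, 238, 236, 234, 196, 159, 161, 172, 177, 186, 192, 201, 209, 216, 143, 69, 94, 73, 64, 52, 47, 49, 47, 53, 129, 179, 96, 53, 42, 60, 66]
274 [68, 65, 133, 226, 234, 237, 237, 237, 237, 237, 238, 174, 143, 130, 125, 131, 132, 139, 149, 165, 177, 112, 84, 185, 190, 193, 185, 177, 143, 126, 102, 140, 173, 98, 55, 38, 67, 69]
275 [70, 72, 152, 213, 222, 227, 229, 232, 232, 235, 234, 178, 179, 169, 143, 152, 148, 137, 136, 147, 143, 90, 115, 230, 237, 240, 239, 236, 221, 211, 197, 172, 156, 94, 56, 32, 58, 66]
276 [70, 71, 139, 180, 190, 199, 206, 213, 219, 224, 221, 200, 222, 222, 215, 221, 227, 202, 197, 183, 172, 138, 166, 232, 239, 238, 238, 238, 238, 237, 235, 188, 133, 84, 56, 37, 49, 69]
```

>>> send_rows(
  steps=[
    [0.0, 0.004, 0.0003, 0.0005, 0],
    [0.0, 0.008, 0.0003, 0.0005, 0],
    [0.0, 0.012, 0.0003, 0.0005, 0],
    [0.0, 0.015, 0.0003, 0.0005, 0],
    [0.0, 0.015, 0.0003, 0.0005, 0],
  ],
)

```text
t: 16.5
position: [0.4986, 0.2908, 0.2085]
ee_rot: [2.154, 0.136, -2.153]
force: [-0.5, -0.4, -5.7]
opening: 0.0077
```

```bash
python3 - <<'E'
from h import *
plan([0.4986,0.2911,0.1935],-82.6)
im,d,c=grab('wrist','w13')
save('w13c',cv2.resize(im[120:280,220:340],None,fx=4,fy=3.75,interpolation=2))
E
```

```text
t 16.5 pos [0.4986 0.2908 0.2085] tooly -82.62 open 0.0077 F [-0.5 -0.4 -5.7] tilt [ 3.0e-04 -2.6e-03 -1.0e+00]
shift [ 0.015  -0.0003 -0.    ] turn -0.02161914799152953 n 0.3603094593416715
```

View pics/w13c.png

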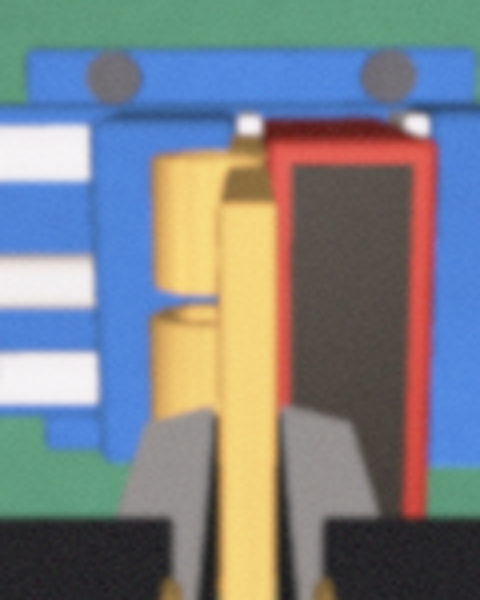

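>>> send_rows(
  steps=[
    [0.0, 0.003, -0.0005, 0, 0],
    [0.0, 0.006, -0.0005, 0, 0],
    [0.0, 0.009, -0.0005, 0, 0],
    [0.0, 0.012, -0.0005, 0, 0],
    [0.0, 0.015, -0.0005, 0, 0],
    [0.0, 0.015, -0.0005, 0, 0],
    [0.0, 0.015, -0.0005, 0, 0],
  ],
)

```text
t: 17.13
position: [0.4986, 0.2914, 0.1938]
ee_rot: [2.154, 0.136, -2.154]
force: [1.5, 0.4, -4.9]
opening: 0.0076
```

```bash
python3 - <<'E'
from h import *
plan([0.4986,0.2911,0.1935],-82.6)
im,d,c=grab('wrist','w14'); grab('scene','sc14'); grab('side','sd14')
save('w14c',cv2.resize(im[120:280,220:340],None,fx=4,fy=3.75,interpolation=2))
a=load('sc14')[0]; save('sc14c',cv2.resize(a[195:265,325:395],None,fx=8,fy=8,interpolation=2))
a=load('sd14')[0]; save('sd14c',cv2.resize(a[240:310,245:315],None,fx=8,fy=8,interpolation=2))
E
python3 fit.py w14 0.1935 | grep -v '^\[' | cut -c1-75 | head -30
```

```text
t 17.13 pos [0.4986 0.2914 0.1938] tooly -82.62 open 0.0076 F [ 1.5  0.4 -4.9] tilt [ 3.0e-04 -2.4e-03 -1.0e+00]
shift [0.0003 0.0003 0.    ] turn -0.01760761696654356 n 0.009843267972583232
cam [ 0.06909123 -0.00588386  0.39374564]
158 280 285 fixed y,x [-16.8  52.8] loose [-16.8  52.8] plate L,R y [-5.2 -
161 278 286 fixed y,x [-15.3  50.5] loose [-15.3  50.5] plate L,R y [-4.1 -
164 259 286 fixed y,x [-0.5 48.2] loose [-0.5 48.2] plate L,R y [ 5.8 -8.8]
167 258 286 fixed y,x [ 0.3 45.9] loose [ 0.3 45.9] plate L,R y [ 6.4 -8.8]
170 258 286 fixed y,x [ 0.4 43.5] loose [ 0.4 43.5] plate L,R y [ 6.4 -8.8]
173 258 287 fixed y,x [ 0.4 41.2] loose [ 0.4 41.2] plate L,R y [ 6.5 -9.4]
176 258 288 fixed y,x [ 0.5 38.8] loose [ 0.5 38.8] plate L,R y [ 6.5 -9.9]
179 258 288 fixed y,x [ 0.5 36.4] loose [ 0.5 36.4] plate L,R y [ 6.5 -9.9]
182 258 288 fixed y,x [ 0.6 34. ] loose [ 0.6 34. ] plate L,R y [ 6.6 -9.9]
185 259 288 fixed y,x [-0.2 31.6] loose [-0.2 31.6] plate L,R y [ 6.1 -9.9]
188 259 288 fixed y,x [-0.1 29.2] loose [-0.1 29.2] plate L,R y [ 6.1 -9.9]
191 259 288 fixed y,x [-0.1 26.
[... 635 characters left out ...]
y [  6.4 -10. ] p
218 259 288 fixed y,x [0.4 4.5] loose [0.4 4.5] plate L,R y [  6.4 -10. ] p
221 259 288 fixed y,x [0.4 1.9] loose [0.4 1.9] plate L,R y [  6.4 -10. ] p
224 259 288 fixed y,x [ 0.5 -0.6] loose [ 0.5 -0.6] plate L,R y [  6.5 -10.
227 259 288 fixed y,x [ 0.5 -3.2] loose [ 0.5 -3.2] plate L,R y [  6.5 -10.
230 259 289 fixed y,x [ 0.6 -5.8] loose [ 0.6 -5.8] plate L,R y [  6.5 -10.
233 274 289 fixed y,x [-11.7  -8.4] loose [-11.7  -8.4] plate L,R y [ -1.7 
236 274 289 fixed y,x [-11.7 -11. ] loose [-11.7 -11. ] plate L,R y [ -1.7 
239 274 289 fixed y,x [-11.7 -13.6] loose [-11.7 -13.6] plate L,R y [ -1.7 
242 274 289 fixed y,x [-11.7 -16.3] loose [-11.7 -16.3] plate L,R y [ -1.7
```

View pics/w14c.png

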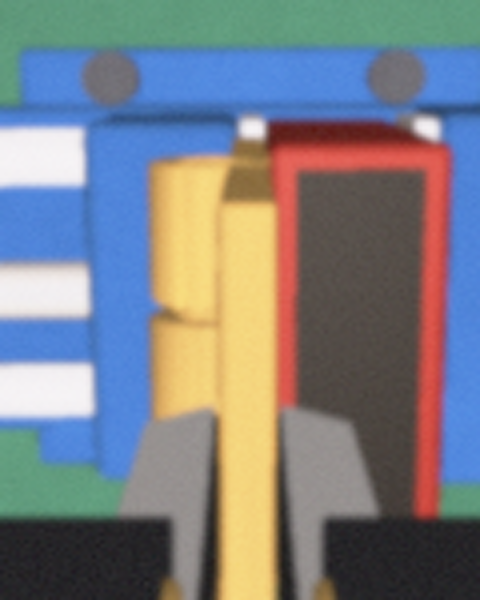

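View pics/sc14c.png

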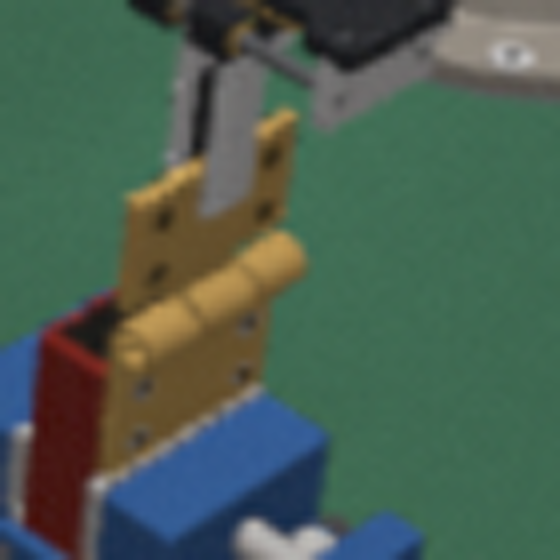

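View pics/sd14c.png

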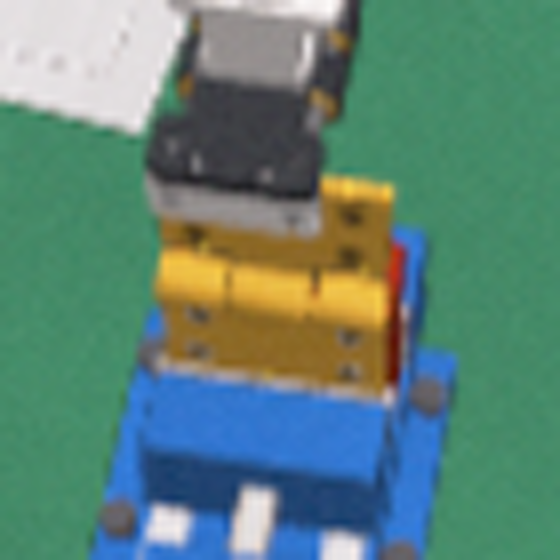

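All three views show the three barrels in line and the plates flush. I nudge 0.5 mm along the bore to centre the loose barrel, then check forces and steadiness.

>>> send_rows(
  steps=[
    [0.0, 0.0, 0, 0.0005, 0],
    [0.0, 0.0, 0, 0.0005, 0],
    [0.0, 0.0, 0, 0.0005, 0],
    [0.0, 0.0, 0, 0.0005, 0],
    [0.0, 0.0, 0, 0.0005, 0],
    [0.0, 0.0, 0, 0.0005, 0],
  ],
)

```text
t: 17.78
position: [0.4983, 0.2915, 0.1942]
ee_rot: [2.155, 0.136, -2.153]
force: [-0.5, -0.3, -6.5]
opening: 0.008
```

```bash
python3 - <<'E'
from h import *
F=[]
for i in range(6):
    im,d,c=grab('wrist' if i%2 else 'side','f%d'%i); s=env.read_state(); F.append(np.r_[s['force'],s['ft_torque'],s['position']*1000])
print(np.round(F,2)); plan([0.4986,0.2911,0.1935],-82.6)
im,d,K,T=load('f5'); save('f5c',cv2.resize(im[120:240,220:320],None,fx=5,fy=5,interpolation=2))
# barrel heights from side depth
im,d,K,T=load('f4'); W=world(d,K,T); a=np.radians(7.4); c,s=np.cos(a),np.sin(a); O=np.array([.4956,.298,0]); L=(W-O)@np.array([[c,s,0],[-s,c,0],[0,0,1]]).T
hsv=cv2.cvtColor(im,cv2.COLOR_RGB2HSV); ye=(hsv[...,0]>13)&(hsv[...,0]<33)&(hsv[...,1]>100)&(hsv[...,2]>120)
from scipy.optimize import least_squares
for lo,hi in ((-.046,-.024),(-.014,.014),(.024,.046)):
    b=L[ye&(L[...,0]>lo)&(L[...,0]<hi)&(L[...,2]>.162)&(L[...,2]<.184)&(L[...,1]>-.008)&(L[...,1]<.016)]
    g=least_squares(lambda v: np.hypot(b[:,1]-v[0],b[:,2]-v[1])-.012,[0,.165],loss='soft_l1',f_scale=.001); print(lo,g.x.round(4),len(b))
lm=(d>0)&(W[...,0]>.58)&(W[...,0]<.82)&(abs(W[...,1]-.015)<.13)&(W[...,2]>.004)&(W[...,2]<.02); print('lid z',np.median(W[lm][:,2]))
E
```

```text
[[-3.3000e-01 -3.5000e-01 -5.2600e+00  3.0000e-02  2.0000e-02  2.0000e-02
   4.9829e+02  2.9145e+02  1.9413e+02]
 [ 5.7000e-01  6.1000e-01 -6.3800e+00  2.0000e-02  0.0000e+00 -1.0000e-02
   4.9826e+02  2.9146e+02  1.9412e+02]
 [ 3.3000e-01 -2.5000e-01 -5.9400e+00  4.0000e-02 -3.0000e-02 -5.0000e-02
   4.9827e+02  2.9145e+02  1.9411e+02]
 [ 2.0000e-02 -5.2000e-01 -5.5400e+00 -1.0000e-02  6.0000e-02  3.0000e-02
   4.9827e+02  2.9146e+02  1.9415e+02]
 [ 1.1000e-01  5.0000e-02 -6.7800e+00  4.0000e-02  2.0000e-02 -1.0000e-02
   4.9828e+02  2.9149e+02  1.9414e+02]
 [-7.0000e-02  1.1200e+00 -5.5500e+00  9.0000e-02  0.0000e+00  4.0000e-02
   4.9828e+02  2.9139e+02  1.9411e+02]]
t 18.08 pos [0.4983 0.2914 0.1941] tooly -82.62 open 0.0077 F [-0.1  1.1 -5.5] tilt [ 8.0e-04 -2.3e-03 -1.0e+00]
shift [ 0.0006  0.0003 -0.0003] turn -0.024467087982586122 n 0.017884849080330518
-0.046 [0.0023 0.1643] 41
-0.014 [0.0012 0.1665] 57
0.024 [0.0008 0.1646] 41
lid z 0.009184296916377566
```

View pics/f5c.png

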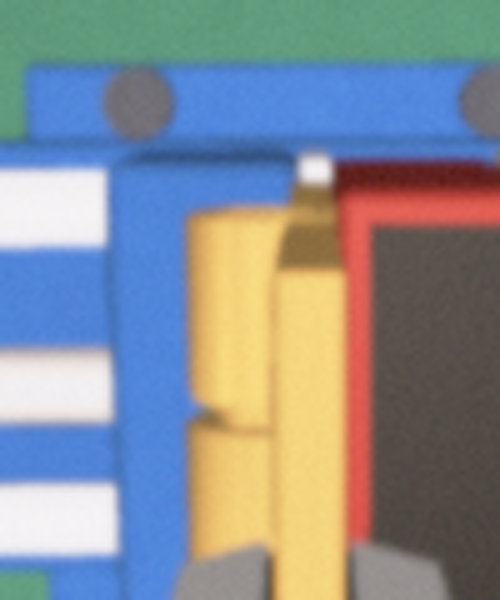

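Free hanging: the load equals the leaf's weight and there are no side forces. Side-view depth puts the loose barrel about 2 mm high, and the TCP is 0.6 mm above plan, so I lower it 1.2 mm.

>>> send_rows(
  steps=[
    [0.0, 0.0006, 0, 0, 0],
    [0.0, 0.0012, 0, 0, 0],
    [0.0, 0.0012, 0, 0, 0],
    [0.0, 0.0012, 0, 0, 0],
    [0.0, 0.0012, 0, 0, 0],
    [0.0, 0.0012, 0, 0, 0],
  ],
)

```text
t: 18.58
position: [0.4983, 0.2915, 0.1929]
ee_rot: [2.155, 0.136, -2.153]
force: [-0.2, -0.3, -6.0]
opening: 0.0078
```

```bash
cat > chk.py <<'E'
from h import *
from scipy.optimize import least_squares
F=[]
a=np.radians(7.4); c,s=np.cos(a),np.sin(a); O=np.array([.4956,.298,0]); M=np.array([[c,s,0],[-s,c,0],[0,0,1]])
for n in ('side','scene','side'):
    im,d,cc=grab(n,'g'+n); W=world(d,cc['mtx'],cc['camera_from_world']); L=(W-O)@M.T; st=env.read_state(); F.append(np.r_[st['force'],st['position']*1000,st['qvel'].max()])
    hsv=cv2.cvtColor(im,cv2.COLOR_RGB2HSV); ye=(hsv[...,0]>13)&(hsv[...,0]<33)&(hsv[...,1]>100)&(hsv[...,2]>110)
    for lo,hi in ((-.046,-.024),(-.014,.014),(.024,.046)):
        b=L[ye&(L[...,0]>lo)&(L[...,0]<hi)&(L[...,2]>.162)&(L[...,2]<.184)&(L[...,1]>-.008)&(L[...,1]<.016)]
        g=least_squares(lambda v: np.hypot(b[:,1]-v[0],b[:,2]-v[1])-.012,[0,.165],loss='soft_l1',f_scale=.001); print(n,lo,g.x.round(4),len(b))
print(np.round(F,2))
E
python3 chk.py
```

```text
side -0.046 [-0.0009  0.1661] 41
side -0.014 [0.0019 0.1645] 56
side 0.024 [0.0019 0.1654] 45
scene -0.046 [0.0025 0.1639] 27
scene -0.014 [0.0016 0.1664] 31
scene 0.024 [0.0036 0.1638] 29
side -0.046 [0.0007 0.1667] 39
side -0.014 [0.0015 0.1653] 57
side 0.024 [0.0026 0.1645] 40
[[ 8.3000e-01 -3.6000e-01 -5.7900e+00  4.9829e+02  2.9149e+02  1.9296e+02
   0.0000e+00]
 [ 3.5000e-01  3.1000e-01 -4.3800e+00  4.9828e+02  2.9147e+02  1.9293e+02
   0.0000e+00]
 [ 1.5000e-01 -2.5000e-01 -4.9900e+00  4.9829e+02  2.9146e+02  1.9294e+02
   0.0000e+00]]
```

```bash
python3 -c "
from cell import env
print(env.hand_in())"
```

```text
the job is handed in; nothing more can be done
None
```

I took the lid off by its knob and set it flat on the bench, knob up, at about (0.70, 0.015). I then lifted the leaf out of the basket and lowered its barrel into the gap between the fixed barrels. The job was handed in at about 18.7 s with the leaf still held at 40 N grip; `hand_in` gives no verdict.

**Checks that agreed**
- **Lid:** it rests on the bench, with the plate top at 9 mm from depth.
- **Hanging free:** the load stayed at the leaf's own weight (about 5–6 N including noise). There was no steady side force, so nothing showed it touching the fixed leaf.
- **Across the bore:** in the wrist view the barrel outlines lie within about 1 mm of each other. The plates look flush and upright, with the barrel on the same side.
- **Along the bore:** the last estimates put the leaf within about 1 mm of centre.

**Checks that disagreed**
- **Height:** height from the arm's own position is about 0.6 mm low. The side camera gives about 0.5–1 mm low, and the scene camera about 2.5 mm high from only about 30 points. I took this as camera noise; the limit is 3.5 mm.
- **Across, second method:** in an earlier wrist view the plate edges put the leaf about 1–1.5 mm further to the barrel side than the barrel outline did. I split the difference.

I saw nothing else on the bench disturbed, but I did not re-measure the other items.

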